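Clamp the baduk board: nut by hand, then with the wrench

ROBOT

A 6-joint arm with a two-finger parallel gripper is mounted at the origin on the work surface. World frame = base frame: x ahead of the robot, y to its left, z up, the work surface at z = 0. Lengths are in m, angles in degrees, forces in N, time in s.
With the tool pointing down it reaches from about 0.4 to 0.825 m from the base axis. Payload 7 kg.
Tool frame: the origin (TCP) lies at the very end of the fingers, on their centre line; the grasp point (between the pads) lies 19 mm behind it; z points along the fingers, y is the direction in which the jaws open and shut (so a half turn about z gives the same grasp; the last joint's range is limited). The gripper opens to 88 mm and grips with 3 to 60 N. Pads are 19 mm wide; open, the fingers measure 130 mm over their backs; the gripper's body (78 mm by 193 mm) begins 47 mm behind the grasp point.
Start: joints at [-47.836, 20.546, 0.682, 0, -70.136, -16.507], TCP at [0.292, -0.608, 0.227] pointing down, gripper open.
Joint ranges: [-176.03, 176.03], [-82.01, 121.73], [-58.28, 71.71], [-173.87, 95.51], [-174.79, -0.11], [-173.66, 173.66]. Speed limits (degrees/s): [136.94, 136.94, 172.46, 180, 180, 180].

INTERFACE

Orientations are given as [roll, pitch, yaw] about the fixed x, y, z axes, in that order (R = Rz(yaw) Ry(pitch) Rx(roll)).
In Python, from plant import telemetry, optics, ctrl gives the robot as it stands.
- The arm moves only by the tool servo_tool, never from a script. Its argument "rows" is a list of rows, each a list of 3 entries, a list of its own where there are three numbers: the shift along the tool's x, y, z in m, then the turn, a rotation vector about the tool's x, y, z in units of 6 degrees (1.0 is 6 degrees), then the closure, from 0 (fully open) to 1 (shut). A call has 1 to 20 rows; each row shifts and turns the commanded pose from where the row before left it, along the tool's axes as they then stand; what a row does not reach is not made up. A row lasts 1/12 s, in which the tool goes at most 41.7 mm and 7.16 degrees, less where a joint would pass 70% of its speed; a pose out of reach is approached as far as the arm can. A call is refused whole if a number of a shift passes 0.0417 or a number of a turn 1, either way. A call with a gripper value outside its range is refused whole. The fingers move at their own pace and stop on an object; the grip force is fixed at half the most. Time passes only in rows, so rows that do not move let the fingers close. It gives the time, the measured TCP pose, the force and the opening at its end, in the units of the state.
- telemetry.get_obs(): the state, without advancing time (a new reading comes with each control period).
- optics.snapshot(name): name is "side" or "top"; returns the picture (420x560x3 uint8, red, green, blue); there is no depth.
- optics.camera_info(name): a dict with "mtx" (3x3 intrinsics, pixels), "D" ([k1, k2, p1, p2, k3] as OpenCV has them; the pictures are not rectified), "rvec" (rotation vector, rad) and "tvec" (3), from world to camera coordinates, as OpenCV has them. Camera axes: x right, y down, z forward; pixel columns grow to the right and rows downward; lengths in m; the calibration is good to about 2 mm. A picture is of the moment at which its call begins. camera_info takes no time and is no camera call.
- ctrl.close_job(): hands the job in, once; it reports no verdict.
The state is a dict: "clock": time; "joint_pos": joint angles; "qvel": joint speeds; "tau": joint torques, N m; "tool_pos": TCP position; "orientation": TCP orientation; "force": force on the tool from outside, world axes, zero at the start; "moment": the same for the moment, N m; "opening": finger opening in m.
Only numpy, scipy, OpenCV 4.12 (cv2) and the standard library are available. Lean on these libraries where they do the work, as an engineer would, in place of code of your own. Each camera call takes 0.05 s, during which the arm holds its last target.

TASK

Clamp the board down: turn the big captive nut of the strap clamp clockwise with the fingers until it is finger-tight (its yellow pointer at the white mark), and only then use the open-ended wrench to pull it on until the pointer meets the red mark, no farther. Do the last pull with the wrench alone, lay the wrench back on its wooden rest as it lay before, and leave everything else undisturbed.

Things in the scene. Friction and masses are not known exactly. Their poses are not given: they have to be found in the camera images.
- jig: Fixed strap clamp on a grey base; origin on the bench under the nut's vertical axis; x along the steel strap from its heel to the board, z up. mm: base x -90..210, y -75..75, z 0..20; board with scored grid x 30..190, y -70..70, top z 42; strap x -75..75, y -28..28, top z 60; under the nut a black index disc, radius 50, with a white mark (finger-tight) and a red mark.
- pin_top (a point): Top of the fixed steel guide pin on the jig, radius 9, at x -75, y 58 in the jig's frame, rising to z 125 mm: an obstacle for wrench and fingers.
- white_mark (a point): White mark on the index disc, 42 mm from the nut's axis, at 0.742 rad anticlockwise (from above) from the jig's x: finger-tight.
- red_mark (a point): Red mark on the index disc, 42 mm from the nut's axis, at 0.142 rad anticlockwise (from above) from the jig's x: fully tight.
- nut: Brass hex nut, 46 mm across flats, 53 across corners, z 66 to 108 above the bench, turning in place on a flange of radius 34 (top z 66) with a yellow pointer. Stud of radius 14.5 up to z 122, collar of radius 18 at z 110..115. Origin on the axis at z 66; flats face its own x and every 60 degrees from it; pointer along its own -x. Grip two opposite flats from above.
- nut_mid (a point): Point on the nut's axis at z 92 mm, 26 mm above the foot of the hex, a good height for fingers and wrench; axes of the nut.
- rundown (a joint): Free turning of the nut, rad, grows clockwise seen from above; starts somewhere in 0.3..1.5, finger-tight stop at 2.4. Drag about 0.25 N m, stays where left.
- tighten (a joint): Turn of nut and stud together past the finger-tight stop, rad, grows clockwise; 0 at the start, 0.6 with the pointer at the red mark, 0.85 is too tight, end stop 0.95. Yields at about 1.2 N m, once the nut is at the finger-tight stop, and stays where left. Pointer angle, anticlockwise from the jig's x, = pi - rundown - tighten.
- wrench: Loose open-ended wrench, 200 mm, 0.4 kg, flat on its rest. Origin at the jaw's centre, level with the handle's underside; z up, x out of the mouth. mm: green handle 24 x 24, x -170..-52, z 0..24; steel head 90 wide, x -58..29, z 5..19; jaw faces along x, 50 apart (60 at x over 18), throat at x -30. It can be lowered over the nut or slid on sideways: 2 mm room a side, up to 0.18 rad play.
- wrench_grip (a point): Middle of the free length of the handle, at x -105, z 12 mm in the wrench's frame: the place to grip; axes of the wrench.
- rest: Fixed wooden wrench rest; origin under its centre on the bench. Plate 125 x 70 mm, 6 thick, with two cross rails 16 mm wide at x +-45, tops at z 20 mm; the handle lies across the rails along the rest's x, its grip point over the middle, the jaw towards the rest's +x. Fingers fit between the rails.
- rest_top (a point): Centre of the rest at the level of the rail tops, z 20 mm; axes of the rest.
- chest: Fixed paulownia chest, 120 (x) x 160 (y) mm, 100 mm high with its hinged lid shut (the brass knob on the lid rises no higher than 140). Obstacle. Origin under its centre.
- bowl: Loose lidded jujube wood bowl, radius 50, 106 mm high. Bystander; origin under its centre.
- slate: Loose black slate stone, 100 x 50 x 24 mm. Bystander; origin under its centre.
- bell: Loose bronze bell weight, radius 27, 74 mm high, standing on the clamped board (top at z 116). Bystander; origin under its centre.
- burnisher: Loose bone burnisher, 150 x 22 x 16 mm, lying along its x. Bystander; origin under its centre.
- straightedge: Loose brass-edged wooden straightedge, 160 x 34 x 12 mm, lying along its x. Bystander; origin under its centre.
Mind the look-alikes: they are no part of the job. There is more than one size of the wrench; the job needs the larger. What is shaped like the rest but blue is not meant.

How it is judged (in metres and radians):
On the way, in this order (a step that is already met when the one before it is completed fails the run):
1. the nut is run down finger-tight (within 0.12 rad of its stop) and not yet tightened (value of joint rundown above 2.28 rad and value of joint tighten below 0.12 rad), for 0.1 s.
2. the wrench on the nut pulls it on to the red mark (0.47 to 0.73 rad past finger-tight) (value of joint tighten between 0.47 and 0.73 rad and contact force between wrench and nut above 0.5 N).
At the end, for the whole second after the job is handed in: The nut is 0.47 to 0.73 rad past finger-tight, within 0.2 rad of its finger-tight stop; the wrench lies flat, upright and still on its rest, jaw the same way as at first, grip point within 30 mm of the middle and 0.26 rad of the rest's direction (value of joint tighten between 0.47 and 0.73 rad and value of joint rundown above 2.2 rad and horizontal distance between wrench_grip and rest_top below 0.03 m and angle between the x axis of wrench and the x axis of rest, either way round below 0.26 rad and x of wrench in the frame of rest above 0.05 m and z of wrench_grip in the frame of rest_top between 0.007 and 0.017 m and angle between wrench's own z axis and vertical below 0.12 rad and linear speed of wrench below 0.02 m/s and angular speed of wrench below 0.2 rad/s); the robot touches nothing.
It fails at once if the wrench works the nut before it is finger-tight (value of joint rundown below 2 rad and contact force between wrench and nut above 2 N).
It fails at once if the fingers, not the wrench, pull the nut past finger-tight (value of joint tighten above 0.12 rad and velocity of joint tighten above 0.03 rad/s and contact force between the fingers and nut above 1 N).
It fails at once if the nut is overtightened (more than 0.85 rad past finger-tight) (value of joint tighten above 0.85 rad).
It fails at once if a bystander is pushed more than 25 mm or tipped over (distance of any of bowl, slate, bell, burnisher, straightedge from where it was at the start of the episode above 0.025 m or angle between any of bowl, slate, bell, burnisher, straightedge's own z axis and vertical above 0.5 rad).
It also fails if it takes over 72 s, if anything falls off the work surface, if the arm or the gripper's body presses on something with over 40 N, if the wrist force passes 120 N, or if a joint passes its speed limit or range.

## Working session

There is one attempt and no reset: what is moved stays moved. The work goes in short steps, Python scripts to look and compute and a tool call to move; the robot and the scene stay as the last step left them, time stands still between calls to the robot, and variables do not carry over. Pictures are saved under pics/ and viewed, and the job is handed in when it is done.

Besides the shell and the picture viewer there is one more tool, called after ">>>" as name([rows], argument=value, ...), one row to a line, values as JSON. servo_tool: Moves the arm, as the interface text tells. Its arguments: {"type":"object","properties":{"rows":{"type":"array"}},"required":["rows"]}

```bash
ls; mkdir -p pics
cat > h.py <<'E'
import numpy as np,cv2
from plant import telemetry, optics, ctrl
def snap(n,f):
    im=optics.snapshot(n); cv2.imwrite(f,im[:,:,::-1]); return im
def cam(n):
    c=optics.camera_info(n); return [np.array(c[k],float) for k in("mtx","D","rvec","tvec")]
def ray(n,uv,z):
    K,D,r,t=cam(n); uv=np.array(uv,float).reshape(-1,1,2)
    p=cv2.undistortPoints(uv,K,D).reshape(-1,2); R=cv2.Rodrigues(r)[0]; C=-R.T@t.ravel()
    d=np.c_[p,np.ones(len(p))]@R; z=np.broadcast_to(z,len(p)); s=(z-C[2])/d[:,2]
    return C+d*s[:,None]
def proj(n,P):
    K,D,r,t=cam(n); return cv2.projectPoints(np.array(P,float).reshape(-1,1,3),r,t,K,D)[0].reshape(-1,2)
E
python3 - <<'E'
from h import *
for n in("top","side"):
    snap(n,f"pics/{n}0.png"); c=cam(n); R=cv2.Rodrigues(c[2])[0]; print(n,c[0][0,0],(-R.T@c[3].ravel()).round(3),R[2].round(2))
print(telemetry.get_obs())
E
```

```text
pics
top 384.79186093264957 [0.399 0.043 1.101] [ 0.12  0.02 -0.99]
side 443.30983546034093 [0.369 0.778 0.85 ] [ 0.14 -0.67 -0.72]
{'clock': 0.1, 'joint_pos': array([-4.78356302e+01,  2.05882600e+01,  6.39334999e-01, -1.88551276e-02,
       -7.01366072e+01, -1.65061855e+01]), 'qvel': array([-0.06671581, -0.15908404,  0.12234285,  0.12383446, -0.04058354,
        0.01226371]), 'tau': array([-1.78187488e-04, -5.84165311e+01,  2.93754208e+01,  7.01545268e+00,
        1.02464916e-02, -6.61468243e-05]), 'tool_pos': array([ 0.29205714, -0.60805403,  0.22570475]), 'orientation': array([ 1.79912956e+02, -7.30820875e-03, -1.54348230e+02]), 'force': array([-0.19954428,  0.2838493 , -0.96100797]), 'moment': array([ 0.01917751, -0.0013579 , -0.05147492]), 'opening': 0.08766485446501888}
```

View pics/top0.png

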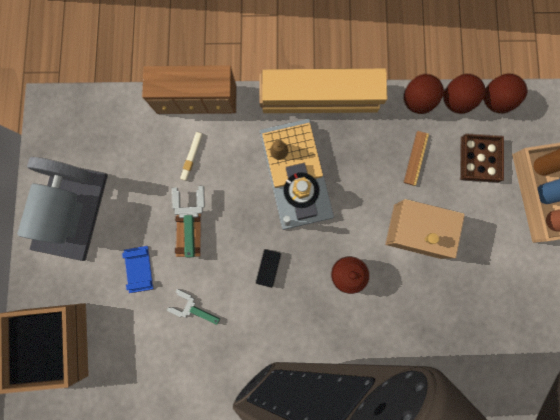

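View pics/side0.png

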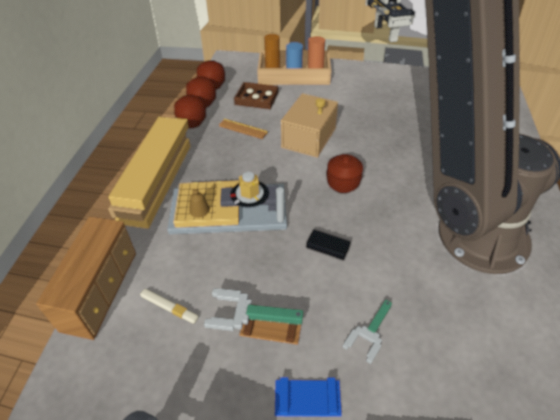

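The top image shows two wrench candidates: a large one on the brown wooden rest at (188,220) and a smaller loose one at (193,308). There are two rest candidates: brown at (188,240) and blue at (138,270). I choose the large wrench at (188,220) and the brown rest. The only nut is at (301,188). I'll check close crops next.

Run:
```python
import cv2
a=cv2.imread("pics/top0.png"); 
x=cv2.resize(a[175:265,150:230],None,fx=6,fy=6,interpolation=2); y=cv2.resize(a[115:235,255:340],None,fx=6,fy=6,interpolation=2)
cv2.imwrite("pics/c1.png",x[:600]); cv2.imwrite("pics/c2.png",cv2.resize(a[145:235,255:345],None,fx=6.6,fy=6.6,interpolation=2))
b=cv2.imread("pics/side0.png")
cv2.imwrite("pics/c3.png",cv2.resize(b[160:240,160:295],None,fx=5.5,fy=5.5,interpolation=2))
cv2.imwrite("pics/c4.png",cv2.resize(b[280:350,195:315],None,fx=6,fy=6,interpolation=2))
```

```text
(no output)
```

View pics/c1.png

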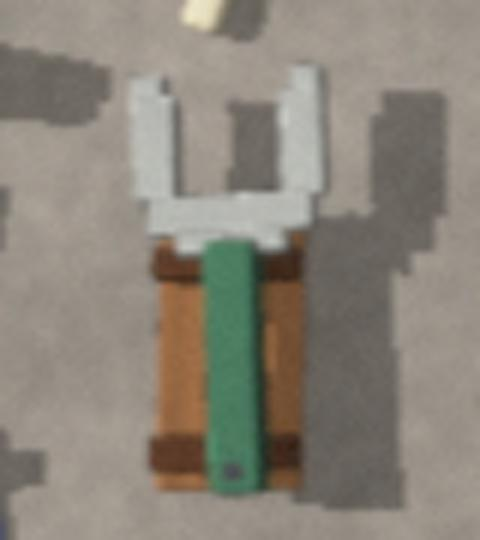

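View pics/c2.png

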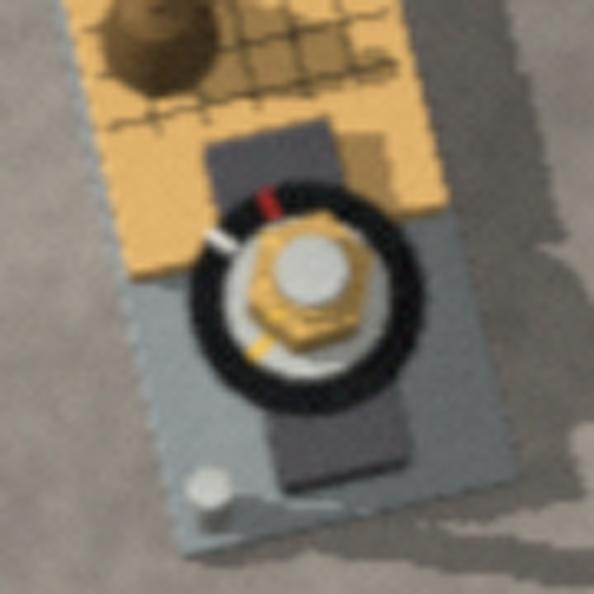

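View pics/c3.png

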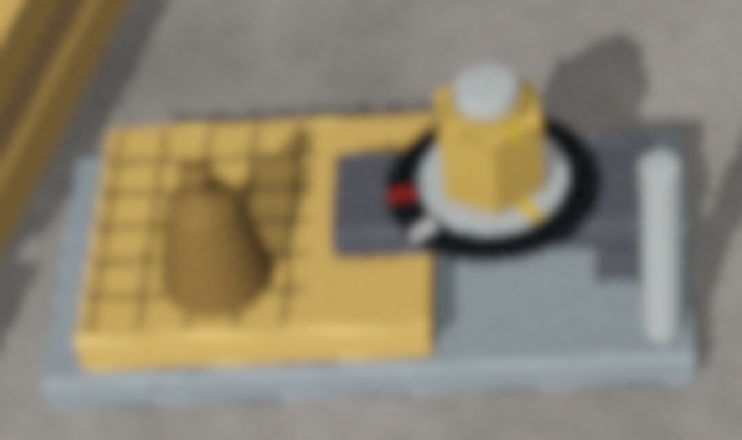

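View pics/c4.png

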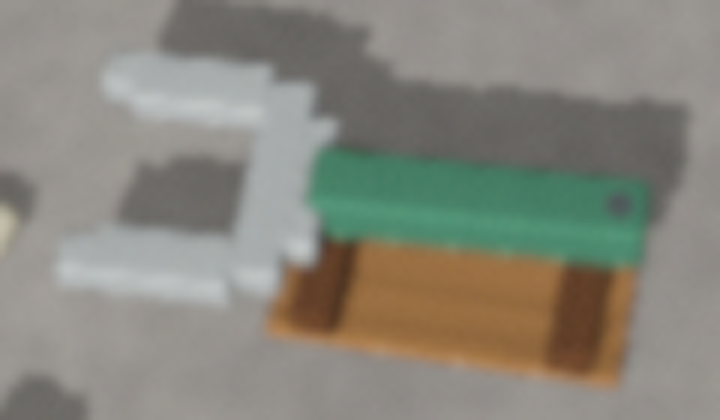

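```bash
cat > fit.py <<'E'
from h import *
from scipy.optimize import least_squares
def fit(obs,x0):
    # obs: (cam,u,v,local pt)
    def P(p,l):
        c,s=np.cos(p[2]),np.sin(p[2]); l=np.array(l,float)/1000
        return [p[0]+c*l[0]-s*l[1],p[1]+s*l[0]+c*l[1],l[2]]
    def f(p):
        r=[]
        for n in("top","side"):
            o=[q for q in obs if q[0]==n]
            if o: r.append(proj(n,[P(p,q[3]) for q in o])-np.array([[q[1],q[2]] for q in o]))
        return np.concatenate(r).ravel()
    s=least_squares(f,x0,loss='soft_l1'); return s.x,s.fun.reshape(-1,2)
E
python3 - <<'E'
from fit import *
C=lambda n,ox,oy,k:(lambda u,v,l:(n,(u+.5)/k-.5+ox,(v+.5)/k-.5+oy,l))
t=C("top",255,145,6.6); s=C("side",160,160,5.5)
a=lambda r,th,z:(r*np.cos(th),r*np.sin(th),z)
jig=[t(187,557,(-90,75,20)),t(520,477,(-90,-75,20)),t(270,203,a(42,.142,63)),t(222,242,a(42,.742,63)),t(311,268,(0,0,122)),t(208,485,(-75,58,125)),t(307.5,297,(0,0,63)),t(133,277,(30,70,42)),t(446,208,(30,-70,42)),t(286,490,(-75,28,60)),t(410,460,(-75,-28,60)),
 s(46,385,(210,75,20)),s(78,350,(190,70,42)),s(432,345,(30,70,42)),s(108,127,(190,-70,42)),s(693,362,(-90,75,20)),s(487,85,(0,0,122)),s(660,155,(-75,58,125)),s(400,194,a(42,.142,63)),s(424,231,a(42,.742,63))]
p,r=fit(jig,[.6,.15,.3]);print("jig",p.round(4),r.round(1).tolist())
pt=[("top",t(262,346,0)),("side",s(530,209,0))]
for n,q in pt:
    w=ray(n,[q[1],q[2]],.067)[0]; print(n,w, "pointer angle rel jig", (np.arctan2(w[1]-p[1],w[0]-p[0])-p[2])%6.2832)
t=C("top",150,175,6); s=C("side",195,280,6)
z=20
wr=[t(203,242,(-52,12,z+24)),t(257,242,(-52,-12,z+24)),t(210,492,(-170,12,z+24)),t(259,490,(-170,-12,z+24)),
 s(316,178+12,(-52,12,z+24)),s(328,150,(-52,-12,z+24)),s(640,222,(-170,12,z+24)),s(648,185,(-170,-12,z+24)),
 t(131,80,(29,45,z+19)),t(320,68,(29,-45,z+19))]
p,r=fit(wr,[.55,.35,.05]);print("wrench",p.round(4),r.round(1).tolist())
c,S=np.cos(p[2]),np.sin(p[2]);print("grip",p[0]-.105*c,p[1]-.105*S)
re=[t(150,250,(53,35,20)),t(303,262,(37,-35,20)),t(150,470,(-53,35,20)),t(150,434,(-37,35,20)),t(301,470,(-53,-35,20)),t(301,436,(-37,-35,20)),t(155,490,(-62.5,35,6)),t(302,490,(-62.5,-35,6)),
 s(268,335,(62.5,35,6)),s(620,385,(-62.5,35,6)),s(292,322,(53,35,20)),s(340,333,(37,35,20)),s(550,362,(-37,35,20)),s(600,370,(-53,35,20))]
p,r=fit(re,[.45,.35,.05]);print("rest",p.round(4),r.round(1).tolist())
E
```

```text
jig [0.6005 0.0088 0.2302] [[-0.7, 0.6], [0.6, 0.7], [0.1, 0.8], [0.3, 0.4], [0.2, 0.6], [0.6, 0.7], [0.0, 0.5], [-0.6, 0.4], [0.6, -0.5], [-0.4, 0.2], [0.9, 0.1], [-1.9, 0.4], [-1.2, -0.9], [-0.9, -2.9], [-0.6, 0.6], [0.5, -0.7], [-0.8, 0.6], [-0.4, 2.2], [0.0, 0.4], [-0.3, -0.2]]
top [0.58060243 0.02774947 0.067     ] pointer angle rel jig 2.148653429981103
side [0.5778833  0.02611995 0.067     ] pointer angle rel jig 2.256217143116239
wrench [0.5866 0.327  0.0591] [[0.1, 0.2], [-0.4, -0.3], [0.0, 1.1], [0.5, 0.9], [0.2, -0.3], [0.4, -0.2], [-2.4, 2.2], [-2.4, -1.1], [0.8, 2.8], [0.5, -1.2]]
grip 0.4817874342170128 0.32079849489249435
rest [0.4813 0.3317 0.0341] [[-0.2, 0.2], [-1.2, 3.0], [-0.3, 0.9], [-0.2, 1.2], [-0.7, 0.1], [-0.7, 0.1], [0.4, 1.1], [0.3, 0.3], [-0.7, 0.3], [0.4, -0.1], [-0.7, -0.1], [-1.1, -0.9], [-0.3, -1.0], [-0.8, -1.3]]
```

Run:
```python
from h import *
for nm,uv,z in [("bell top",(279,147),.11),("bowl top",(353,271),.1),("chest c",(426,228),.1),("knob",(433,239),.13),("slate",(268,268),.02),("burn",(191,156),.016),("straight",(416,158),.012),("smallwrench",(193,308),.01),("shelf l",(262,90),.1),("shelf r",(385,90),.1),("cab bl",(148,112),.1),("cab br",(234,112),.1)]:
    print(nm,ray("top",uv,z)[0].round(3))
# overlay verify
a=cv2.imread("pics/top0.png"); b=cv2.imread("pics/side0.png")
def draw(p,pts,col):
    c,s=np.cos(p[2]),np.sin(p[2])
    W=[[p[0]+c*x/1e3-s*y/1e3,p[1]+s*x/1e3+c*y/1e3,z/1e3] for x,y,z in pts]
    for n,im in(("top",a),("side",b)):
        cv2.polylines(im,[np.round(proj(n,W)*16).astype(int)],True,col,1,cv2.LINE_AA,4)
w=[.5866,.327,.0591]
draw(w,[(-52,12,44),(-52,-12,44),(-170,-12,44),(-170,12,44)],(0,0,255))
draw(w,[(29,45,39),(29,30,39),(18,25,39),(-30,25,39),(-30,-25,39),(18,-25,39),(29,-30,39),(29,-45,39)],(0,255,255))
r=[.4813,.3317,.0341]
draw(r,[(53,35,20),(53,-35,20),(-53,-35,20),(-53,35,20)],(255,0,0))
draw(r,[(62.5,35,6),(62.5,-35,6),(-62.5,-35,6),(-62.5,35,6)],(255,0,255))
x=cv2.resize(a[175:265,150:230],None,fx=5,fy=5,interpolation=2); y=cv2.resize(b[280:350,195:315],None,fx=3.3,fy=3.3,interpolation=2)
o=np.zeros((450,400+396,3),np.uint8);o[:450,:400]=x;o[:y.shape[0],400:400+y.shape[1]]=y
cv2.imwrite("pics/ov1.png",o)
```

```text
bell top [0.708 0.069 0.11 ]
bowl top [ 0.382 -0.122  0.1  ]
chest c [ 0.493 -0.313  0.1  ]
knob [ 0.462 -0.318  0.13 ]
slate [0.388 0.101 0.02 ]
burn [0.711 0.327 0.016]
straight [ 0.704 -0.324  0.012]
smallwrench [0.277 0.31  0.01 ]
shelf l [0.872 0.116 0.1  ]
shelf r [ 0.869 -0.219  0.1  ]
cab bl [0.811 0.428 0.1  ]
cab br [0.81  0.192 0.1  ]
```

View pics/ov1.png

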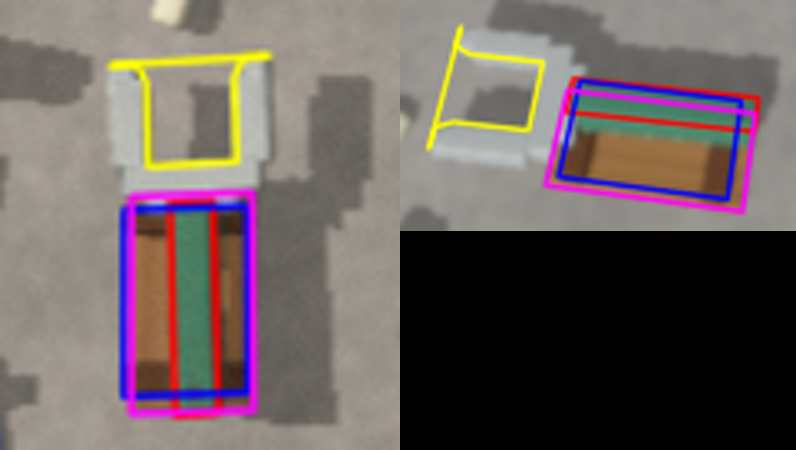

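```bash
cat >> h.py <<'E'
from scipy.spatial.transform import Rotation as Ro
def plan(pos,yaw,N,cur=None,rp=(180,0)):
    o=telemetry.get_obs(); p0=np.array(o["tool_pos"]); R0=Ro.from_euler('xyz',o["orientation"],degrees=True)
    if cur is not None: p0=np.array(cur[0]);R0=Ro.from_euler('xyz',[180,0,cur[1]],degrees=True)
    R1=Ro.from_euler('xyz',[rp[0],rp[1],yaw],degrees=True)
    rv=(R0.inv()*R1).as_rotvec()
    dl=(R0.inv()).apply(np.array(pos)-p0)
    A=sum(Ro.from_rotvec(rv*k/N).as_matrix() for k in range(N))
    d=np.linalg.solve(A,dl)
    print("N",N,"shift/row",d.round(5),"turn/row",(np.degrees(rv)/6/N).round(4),"total shift",dl.round(4),"total turn6",(np.degrees(rv)/6).round(3))
E
python3 - <<'E'
from h import *
plan([.6005,.0088,.2],-130.5,19)
E
```

```text
N 19 shift/row [-0.03272  0.0163   0.00137] turn/row [ 8.000e-04  1.000e-04 -2.092e-01] total shift [-0.5451  0.4225  0.0263] total turn6 [ 1.500e-02  2.000e-03 -3.975e+00]
```

>>> servo_tool([
  [[-0.0327, 0.0163, 0.0014], [0, 0, -0.209], 0],
  [[-0.0327, 0.0163, 0.0014], [0, 0, -0.209], 0],
  [[-0.0327, 0.0163, 0.0014], [0, 0, -0.209], 0],
  [[-0.0327, 0.0163, 0.0014], [0, 0, -0.209], 0],
  [[-0.0327, 0.0163, 0.0014], [0, 0, -0.209], 0],
  [[-0.0327, 0.0163, 0.0014], [0, 0, -0.209], 0],
  [[-0.0327, 0.0163, 0.0014], [0, 0, -0.209], 0],
  [[-0.0327, 0.0163, 0.0014], [0, 0, -0.209], 0],
  [[-0.0327, 0.0163, 0.0014], [0, 0, -0.209], 0],
  [[-0.0327, 0.0163, 0.0014], [0, 0, -0.209], 0],
  [[-0.0327, 0.0163, 0.0014], [0, 0, -0.209], 0],
  [[-0.0327, 0.0163, 0.0014], [0, 0, -0.209], 0],
  [[-0.0327, 0.0163, 0.0014], [0, 0, -0.209], 0],
  [[-0.0327, 0.0163, 0.0014], [0, 0, -0.209], 0],
  [[-0.0327, 0.0163, 0.0014], [0, 0, -0.209], 0],
  [[-0.0327, 0.0163, 0.0014], [0, 0, -0.209], 0],
  [[-0.0327, 0.0163, 0.0014], [0, 0, -0.209], 0],
  [[-0.0327, 0.0163, 0.0014], [0, 0, -0.209], 0],
  [[-0.0327, 0.0163, 0.0014], [0, 0, -0.209], 0],
  [[0, 0, 0], [0, 0, 0], 0],
])

```text
clock: 1.77
tool_pos: [0.6017, 0.0131, 0.199]
orientation: [180.0, 0.0, -130.2]
force: [0.1, -1.4, -0.3]
opening: 0.0873
```

Run:
```python
from h import *
im=snap("side","pics/s1.png"); snap("top","pics/t1.png")
o=telemetry.get_obs();print(o["tool_pos"],o["joint_pos"].round(1)); plan([.6005,.0088,.073],-130.5,12)
b=cv2.imread("pics/s1.png"); cv2.imwrite("pics/s1c.png",cv2.resize(b[60:240,150:330],None,fx=3.2,fy=3.2,interpolation=2))
```

```text
[0.60031126 0.00952668 0.19920712] [ 19.5  14.7 -11.3  -0.  -64.1 -59.9]
N 12 shift/row [ 3.000e-05 -6.000e-05  1.052e-02] turn/row [ 0.0007 -0.0009  0.0017] total shift [ 0.0003 -0.0007  0.1262] total turn6 [ 0.008 -0.01   0.021]
```

View pics/s1c.png

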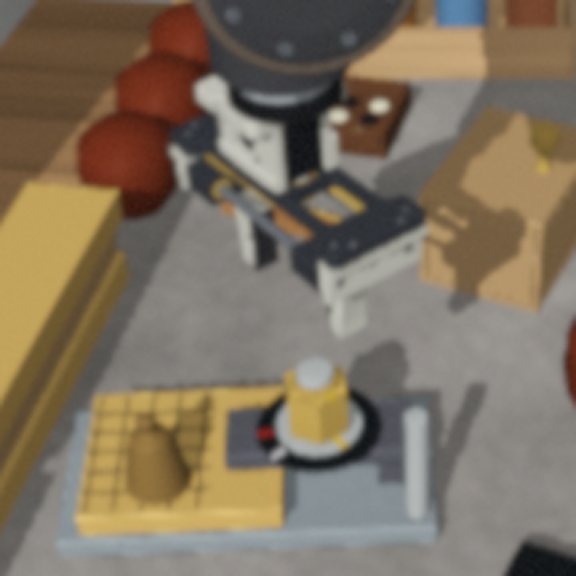

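>>> servo_tool([
  [[0, 0, 0.0105], [0, 0, 0], 0],
  [[0, 0, 0.0105], [0, 0, 0], 0],
  [[0, 0, 0.0105], [0, 0, 0], 0],
  [[0, 0, 0.0105], [0, 0, 0], 0],
  [[0, 0, 0.0105], [0, 0, 0], 0],
  [[0, 0, 0.0105], [0, 0, 0], 0],
  [[0, 0, 0.0105], [0, 0, 0], 0],
  [[0, 0, 0.0105], [0, 0, 0], 0],
  [[0, 0, 0.0105], [0, 0, 0], 0],
  [[0, 0, 0.0105], [0, 0, 0], 0],
  [[0, 0, 0.0105], [0, 0, 0], 0],
  [[0, 0, 0.0105], [0, 0, 0], 0],
  [[0, 0, 0], [0, 0, 0], 0],
])

```text
clock: 2.95
tool_pos: [0.599, 0.0078, 0.0714]
orientation: [179.9, -0.2, -130.5]
force: [-0.1, -0.5, -0.2]
opening: 0.0875
```

Run:
```python
from h import *
snap("side","pics/s2.png"); 
plan([.6005,.0088,.073],-130.5,1)
b=cv2.imread("pics/s2.png"); cv2.imwrite("pics/s2c.png",cv2.resize(b[120:240,160:300],None,fx=4.5,fy=4.5,interpolation=2))
```

```text
N 1 shift/row [-1.28e-03 -4.00e-05 -4.70e-04] turn/row [ 0.0129 -0.0195 -0.0035] total shift [-0.0013 -0.     -0.0005] total turn6 [ 0.013 -0.02  -0.003]
```

View pics/s2c.png

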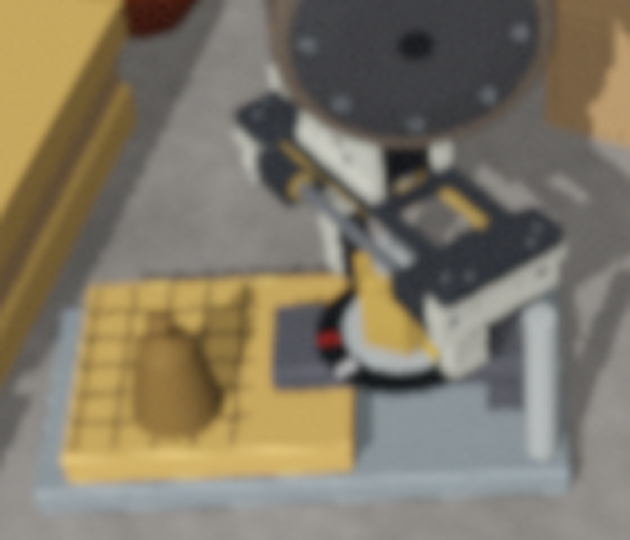

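>>> servo_tool([
  [[-0.001, 0, 0], [0, 0, 0], 0.3],
  [[0, 0, 0], [0, 0, 0], 0.4],
  [[0, 0, 0], [0, 0, 0], 0.45],
  [[0, 0, 0], [0, 0, 0], 0.5],
  [[0, 0, 0], [0, 0, 0], 0.6],
  [[0, 0, 0], [0, 0, 0], 1],
  [[0, 0, 0], [0, 0, 0], 1],
])

```text
clock: 3.58
tool_pos: [0.6011, 0.0088, 0.0742]
orientation: [-180.0, 0.0, -130.5]
force: [0.4, 1.3, 1.5]
opening: 0.0465
```

Run:
```python
from h import *
o=telemetry.get_obs();print(o["tool_pos"],o["orientation"],o["force"],o["moment"],o["opening"])
```

```text
[0.60111622 0.00882807 0.07415423] [-1.79993563e+02  1.53453199e-02 -1.30517490e+02] [0.43237562 1.30570811 1.45165665] [ 0.85759288  0.64192992 -0.01020722] 0.04654709224560689
```

>>> servo_tool([
  [[0, 0, 0], [0, 0, 0.3], 1],
  [[0, 0, 0], [0, 0, 0.6], 1],
  [[0, 0, 0], [0, 0, 0.7], 1],
  [[0, 0, 0], [0, 0, 0.7], 1],
  [[0, 0, 0], [0, 0, 0.7], 1],
  [[0, 0, 0], [0, 0, 0.7], 1],
  [[0, 0, 0], [0, 0, 0.7], 1],
  [[0, 0, 0], [0, 0, 0.7], 1],
  [[0, 0, 0], [0, 0, 0.7], 1],
  [[0, 0, 0], [0, 0, 0.7], 1],
  [[0, 0, 0], [0, 0, 0.7], 1],
  [[0, 0, 0], [0, 0, 0.7], 1],
  [[0, 0, 0], [0, 0, 0.7], 1],
  [[0, 0, 0], [0, 0, 0.7], 1],
  [[0, 0, 0], [0, 0, 0.7], 1],
  [[0, 0, 0], [0, 0, 0.7], 1],
  [[0, 0, 0], [0, 0, 0.6], 1],
  [[0, 0, 0], [0, 0, 0.2], 1],
  [[0, 0, 0], [0, 0, 0], 1],
])

```text
clock: 5.17
tool_pos: [0.6011, 0.0085, 0.0741]
orientation: [-180.0, 0.0, 160.5]
force: [-1.3, -2.7, 1.9]
opening: 0.0459
```

```bash
cat > look.py <<'E'
import sys
from h import *
k=sys.argv[1]; J=[.6005,.0088,.2302]
o=telemetry.get_obs();print(o["clock"],o["tool_pos"].round(4),o["orientation"].round(1),o["force"].round(2),o["moment"].round(3),round(o["opening"],4),"q6",o["joint_pos"][5].round(1))
ims=[]
for n,(cx,cy) in(("top",(302,190)),("side",(248,192))):
    im=optics.snapshot(n)[:,:,::-1].copy(); cv2.imwrite(f"pics/{k}_{n}.png",im)
    ims.append(cv2.resize(im[cy-35:cy+35,cx-35:cx+35],None,fx=5.6,fy=5.6,interpolation=2))
cv2.imwrite(f"pics/{k}.png",np.hstack(ims))
E
python3 look.py a1
```

```text
5.1667 [0.6011 0.0085 0.0741] [-180.     0.   160.5] [-1.34 -2.7   1.91] [-0.927  0.09  -0.193] 0.0459 q6 -129.0
```

View pics/a1.png

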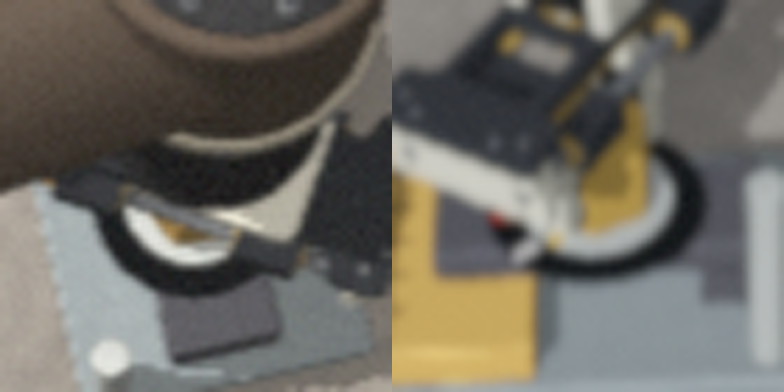

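>>> servo_tool([
  [[0, 0, 0], [0, 0, 0.4], 1],
  [[0, 0, 0], [0, 0, 0.4], 1],
  [[0, 0, 0], [0, 0, 0.4], 1],
  [[0, 0, 0], [0, 0, 0.4], 1],
  [[0, 0, 0], [0, 0, 0.2], 1],
  [[0, 0, 0], [0, 0, 0.1], 1],
  [[0, 0, 0], [0, 0, 0], 1],
])

```text
clock: 5.85
tool_pos: [0.6011, 0.0085, 0.0741]
orientation: [-180.0, 0.0, 149.1]
force: [-0.7, -4.3, 4.0]
opening: 0.0459
```

```bash
python3 look.py a2
```

```text
5.85 [0.6011 0.0085 0.0741] [-180.     0.   149.1] [-0.66 -4.29  3.99] [-1.749  0.141 -0.008] 0.0459 q6 -140.3
```

View pics/a2.png

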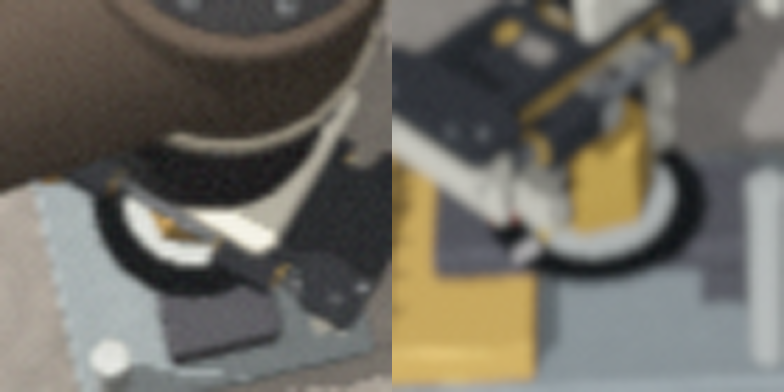

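>>> servo_tool([
  [[0, 0, 0], [0, 0, 0.15], 1],
  [[0, 0, 0], [0, 0, 0.15], 1],
  [[0, 0, 0], [0, 0, 0], 1],
])

```text
clock: 6.2
tool_pos: [0.6011, 0.0085, 0.0741]
orientation: [-180.0, 0.0, 147.3]
force: [-1.0, -5.0, 3.7]
opening: 0.0462
```

Run:
```python
from h import *
o=telemetry.get_obs();print(o["orientation"],o["force"],o["moment"],o["opening"])
```

```text
[-1.79978011e+02  8.75007196e-03  1.47293318e+02] [-1.01852578 -5.02409634  3.73193751] [-2.01809699e+00  2.12434805e-01 -8.34251623e-04] 0.04618905885086161
```

>>> servo_tool([
  [[0, 0, 0], [0, 0, 0], 0],
  [[0, 0, 0], [0, 0, 0], 0],
  [[0, 0, 0], [0, 0, 0], 0],
  [[0, 0, 0], [0, 0, 0], 0],
  [[0, 0, -0.02], [0, 0, 0], 0],
  [[0, 0, -0.04], [0, 0, 0], 0],
  [[0, 0, -0.04], [0, 0, 0], 0],
  [[0, 0, -0.03], [0, 0, 0], 0],
  [[0, 0, 0], [0, 0, 0], 0],
])

```text
clock: 6.95
tool_pos: [0.6047, 0.0095, 0.2115]
orientation: [179.6, 0.5, 147.4]
force: [0.8, 0.7, 0.7]
opening: 0.0873
```

```bash
python3 look.py a3
python3 - <<'E'
from h import *
plan([.482,.3215,.19],-176.6,12)
plan([.482,.3215,.19],-177.5,12)
plan([.482,.3215,.19],3,12)
E
```

```text
6.95 [0.6047 0.0095 0.2115] [179.6   0.5 147.4] [0.82 0.7  0.69] [-0.099 -0.252  0.012] 0.0873 q6 -142.2
N 12 shift/row [0.0171  0.02257 0.00131] turn/row [ 0.0019  0.0022 -0.5014] total shift [0.2694 0.1979 0.0157] total turn6 [ 0.023  0.026 -6.017]
N 12 shift/row [0.01725 0.02243 0.00131] turn/row [ 0.0019  0.0022 -0.4889] total shift [0.2694 0.1979 0.0157] total turn6 [ 0.023  0.026 -5.867]
N 12 shift/row [ 0.03191 -0.0183   0.00125] turn/row [ 0.0029 -0.0025  2.0042] total shift [0.2694 0.1979 0.0157] total turn6 [ 0.034 -0.03  24.05 ]
```

View pics/a3.png

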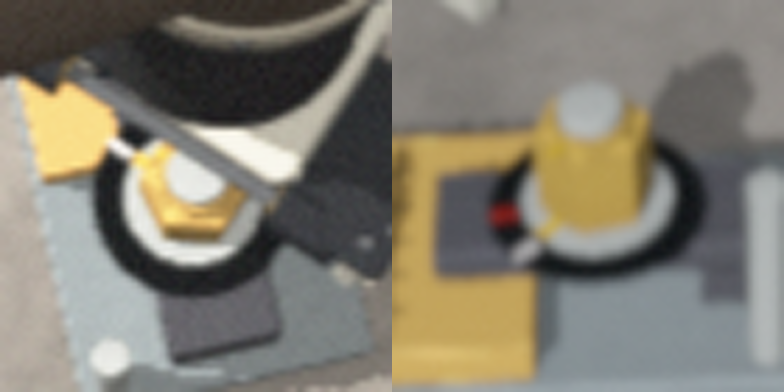

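Run:
```python
from h import *
p=[.6005,.0088,.2302]
f=lambda n,u,v,cx,cy,z:(lambda w:((np.arctan2(w[1]-p[1],w[0]-p[0])-p[2])%6.2832,np.hypot(w[1]-p[1],w[0]-p[0])))(ray(n,[(u+.5)/5.6-.5+cx-35,(v+.5)/5.6-.5+cy-35],z)[0])
for z in(.066,.069): print(f("top",151,158,302,190,z),f("side",549-392,229,248,192,z))
print("white",f("top",120,143,302,190,.063),f("side",527-392,248,248,192,.063))
```

```text
(np.float64(0.5831807150345127), np.float64(0.02864845479805494)) (np.float64(0.7323030960386278), np.float64(0.02727234111122735))
(np.float64(0.6005889739193951), np.float64(0.028240525769024655)) (np.float64(0.8149849112389342), np.float64(0.029176502393965752))
white (np.float64(0.6815888010896225), np.float64(0.045496983006490785)) (np.float64(0.7210176955346664), np.float64(0.04021593722130349))
```

>>> servo_tool([
  [[0.0171, 0.0226, 0.001], [0, 0, -0.5], 0],
  [[0.0171, 0.0226, 0.001], [0, 0, -0.5], 0],
  [[0.0171, 0.0226, 0.001], [0, 0, -0.5], 0],
  [[0.0171, 0.0226, 0.001], [0, 0, -0.5], 0],
  [[0.0171, 0.0226, 0.001], [0, 0, -0.5], 0],
  [[0.0171, 0.0226, 0.001], [0, 0, -0.5], 0],
  [[0.0171, 0.0226, 0.001], [0, 0, -0.5], 0],
  [[0.0171, 0.0226, 0.001], [0, 0, -0.5], 0],
  [[0.0171, 0.0226, 0.001], [0, 0, -0.5], 0],
  [[0.0171, 0.0226, 0.001], [0, 0, -0.5], 0],
  [[0.0171, 0.0226, 0.001], [0, 0, -0.5], 0],
  [[0.0171, 0.0226, 0.001], [0, 0, -0.5], 0],
  [[0, 0, 0], [0, 0, 0], 0],
  [[0, 0, 0], [0, 0, 0], 0],
])

```text
clock: 8.22
tool_pos: [0.4803, 0.3221, 0.1904]
orientation: [-179.9, -0.1, -176.6]
force: [0.8, -0.4, 0.1]
opening: 0.0875
```

```bash
python3 look.py a4;  python3 - <<'E'
from h import *
plan([.482,.3215,.013],-176.8,12)
b=cv2.imread("pics/a4_side.png");cv2.imwrite("pics/a4s.png",cv2.resize(b[180:360,140:340],None,fx=3.3,fy=3.3))
b=cv2.imread("pics/a4_top.png");cv2.imwrite("pics/a4t.png",cv2.resize(b[120:260,220:380],None,fx=4,fy=4))
E
```

```text
8.2167 [0.4803 0.3221 0.1904] [-1.799e+02 -1.000e-01 -1.766e+02] [ 0.78 -0.38  0.06] [-0.062 -0.049 -0.032] 0.0875 q6 -139.8
N 12 shift/row [-7.000e-05  5.000e-05  1.482e-02] turn/row [-0.001  -0.0011  0.0011] total shift [-0.0009  0.0007  0.1779] total turn6 [-0.013 -0.013  0.014]
```

View pics/a4t.png

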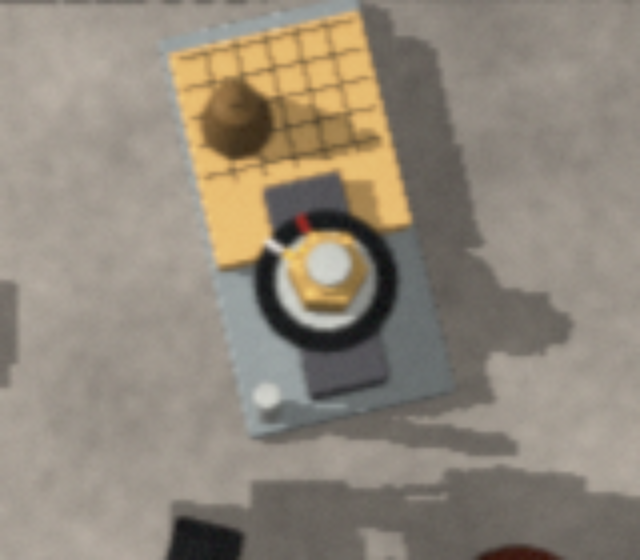

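View pics/a4s.png

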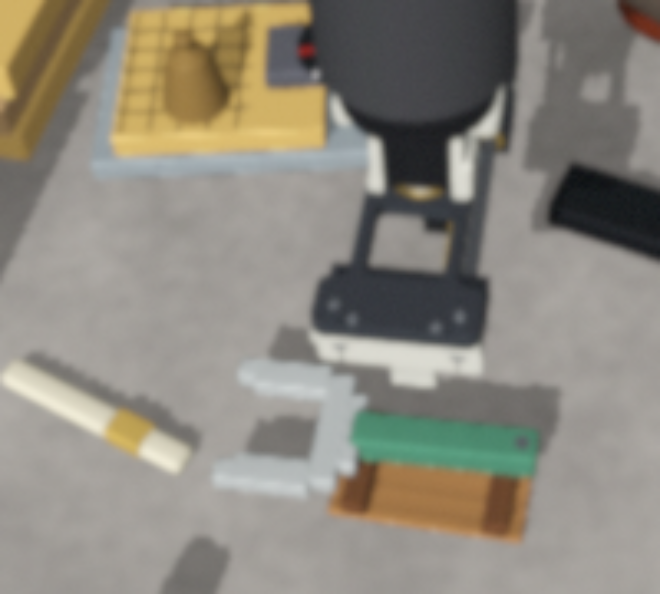

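>>> servo_tool([
  [[0, 0, 0.0148], [0, 0, 0], 0],
  [[0, 0, 0.0148], [0, 0, 0], 0],
  [[0, 0, 0.0148], [0, 0, 0], 0],
  [[0, 0, 0.0148], [0, 0, 0], 0],
  [[0, 0, 0.0148], [0, 0, 0], 0],
  [[0, 0, 0.0148], [0, 0, 0], 0],
  [[0, 0, 0.0148], [0, 0, 0], 0],
  [[0, 0, 0.0148], [0, 0, 0], 0],
  [[0, 0, 0.0148], [0, 0, 0], 0],
  [[0, 0, 0.0148], [0, 0, 0], 0],
  [[0, 0, 0.0148], [0, 0, 0], 0],
  [[0, 0, 0.0128], [0, 0, 0], 0],
  [[0, 0, 0], [0, 0, 0], 0],
  [[0, 0, 0], [0, 0, 0], 0],
])

```text
clock: 9.48
tool_pos: [0.4819, 0.32, 0.0156]
orientation: [-179.9, -0.1, -176.8]
force: [0.1, -0.1, 0.5]
opening: 0.0875
```

```bash
python3 look.py a5;  python3 - <<'E'
from h import *
b=cv2.imread("pics/a5_side.png");cv2.imwrite("pics/a5s.png",cv2.resize(b[230:360,180:340],None,fx=4,fy=4))
E
```

```text
9.4833 [0.4819 0.32   0.0156] [-1.799e+02 -1.000e-01 -1.768e+02] [ 0.14 -0.12  0.48] [-0.03  -0.037 -0.013] 0.0875 q6 -139.8
```

View pics/a5s.png

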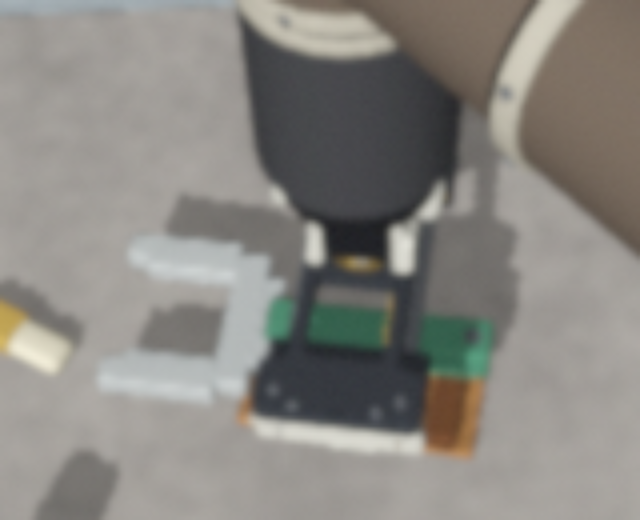

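Fingers straddle the handle between the rails. I'll close gently.

>>> servo_tool([
  [[0, 0, 0.002], [0, 0, 0], 0.4],
  [[0, 0, 0], [0, 0, 0], 0.5],
  [[0, 0, 0], [0, 0, 0], 0.6],
  [[0, 0, 0], [0, 0, 0], 0.66],
  [[0, 0, 0], [0, 0, 0], 0.7],
  [[0, 0, 0], [0, 0, 0], 0.74],
  [[0, 0, 0], [0, 0, 0], 1],
  [[0, 0, 0], [0, 0, 0], 1],
])

```text
clock: 10.25
tool_pos: [0.4817, 0.3214, 0.0144]
orientation: [180.0, 0.0, -176.7]
force: [0.6, 0.4, -0.1]
opening: 0.04
```

```bash
python3 look.py a6
```

```text
10.25 [0.4817 0.3214 0.0144] [ 180.     0.  -176.7] [ 0.65  0.4  -0.12] [-0.022 -0.022  0.083] 0.04 q6 -139.8
```

>>> servo_tool([
  [[0, 0, 0], [0, 0, 0], 1],
  [[0, 0, 0], [0, 0, 0], 1],
  [[0, 0, 0], [0, 0, 0], 1],
  [[0, 0, 0], [0, 0, 0], 1],
])

```text
clock: 10.68
tool_pos: [0.4818, 0.3215, 0.0143]
orientation: [180.0, 0.0, -176.7]
force: [-0.3, 0.4, -0.0]
opening: 0.0239
```

```bash
python3 look.py a7;  python3 - <<'E'
from h import *
b=cv2.imread("pics/a7_side.png");cv2.imwrite("pics/a7s.png",cv2.resize(b[230:360,180:340],None,fx=4,fy=4))
E
```

```text
10.6833 [0.4818 0.3215 0.0143] [ 180.     0.  -176.7] [-0.27  0.44 -0.02] [0.199 0.021 0.022] 0.0239 q6 -139.8
```

View pics/a7s.png

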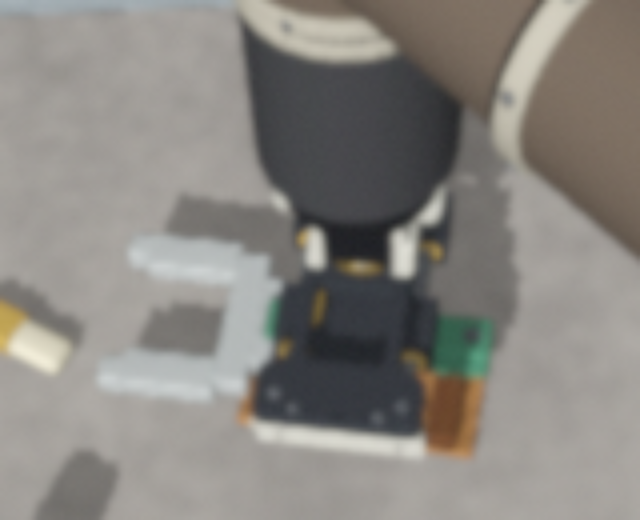

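>>> servo_tool([
  [[0, 0, -0.005], [0, 0, 0], 1],
  [[0, 0, -0.01], [0, 0, 0], 1],
  [[0, 0, -0.02], [0, 0, 0], 1],
  [[0, 0, -0.03], [0, 0, 0], 1],
  [[0, 0, -0.03], [0, 0, 0], 1],
  [[0, 0, -0.03], [0, 0, 0], 1],
  [[0, 0, -0.015], [0, 0, 0], 1],
  [[0, 0, -0.005], [0, 0, 0], 1],
  [[0, 0, 0], [0, 0, 0], 1],
])

```text
clock: 11.53
tool_pos: [0.4819, 0.3216, 0.161]
orientation: [179.9, 0.1, -176.7]
force: [-0.6, -1.0, -5.8]
opening: 0.0241
```

```bash
python3 look.py a8;  python3 - <<'E'
from h import *
plan([.5944,-.0961,.16],-93.5,20)
b=cv2.imread("pics/a8_side.png");cv2.imwrite("pics/a8s.png",cv2.resize(b[200:360,150:340],None,fx=4,fy=3.7))
E
```

```text
11.5333 [0.4819 0.3216 0.161 ] [ 1.799e+02  1.000e-01 -1.767e+02] [-0.61 -1.   -5.82] [ 0.01   0.113 -0.029] 0.0241 q6 -139.8
N 20 shift/row [ 1.092e-02 -2.093e-02 -7.000e-05] turn/row [ 2.000e-04 -1.000e-03 -6.937e-01] total shift [-0.0897 -0.4225 -0.0015] total turn6 [ 5.0000e-03 -2.1000e-02 -1.3874e+01]
```

View pics/a8s.png

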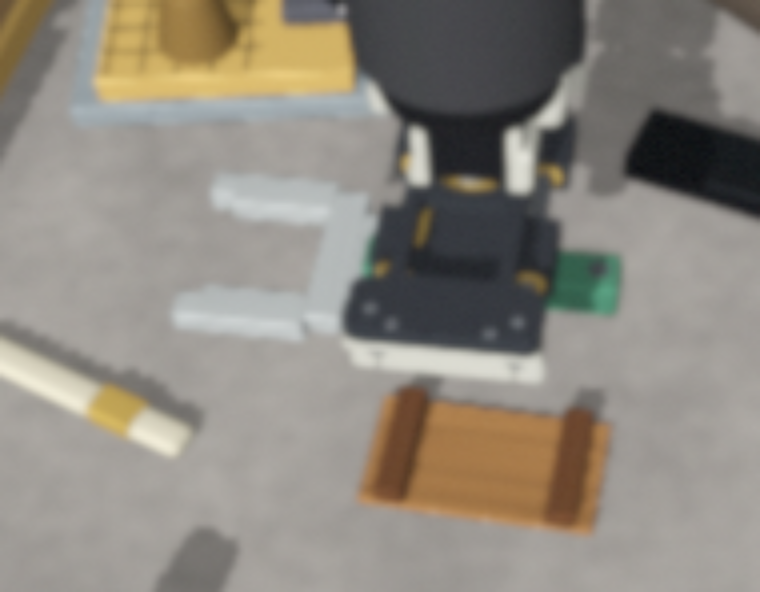

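>>> servo_tool([
  [[0.0109, -0.0209, 0], [0, 0, -0.694], 1],
  [[0.0109, -0.0209, 0], [0, 0, -0.694], 1],
  [[0.0109, -0.0209, 0], [0, 0, -0.694], 1],
  [[0.0109, -0.0209, 0], [0, 0, -0.694], 1],
  [[0.0109, -0.0209, 0], [0, 0, -0.694], 1],
  [[0.0109, -0.0209, 0], [0, 0, -0.694], 1],
  [[0.0109, -0.0209, 0], [0, 0, -0.694], 1],
  [[0.0109, -0.0209, 0], [0, 0, -0.694], 1],
  [[0.0109, -0.0209, 0], [0, 0, -0.694], 1],
  [[0.0109, -0.0209, 0], [0, 0, -0.694], 1],
  [[0.0109, -0.0209, 0], [0, 0, -0.694], 1],
  [[0.0109, -0.0209, 0], [0, 0, -0.694], 1],
  [[0.0109, -0.0209, 0], [0, 0, -0.694], 1],
  [[0.0109, -0.0209, 0], [0, 0, -0.694], 1],
  [[0.0109, -0.0209, 0], [0, 0, -0.694], 1],
  [[0.0109, -0.0209, 0], [0, 0, -0.694], 1],
  [[0.0109, -0.0209, 0], [0, 0, -0.694], 1],
  [[0.0109, -0.0209, 0], [0, 0, -0.694], 1],
  [[0.0109, -0.0209, 0], [0, 0, -0.694], 1],
  [[0.0109, -0.0209, 0], [0, 0, -0.694], 1],
])

```text
clock: 13.3
tool_pos: [0.5948, -0.0957, 0.157]
orientation: [179.8, -0.0, -93.3]
force: [0.2, 0.2, -3.3]
opening: 0.024
```

>>> servo_tool([
  [[0, 0, 0], [0, 0, 0], 1],
  [[0, 0, 0], [0, 0, 0], 1],
  [[0, 0, 0], [0, 0, 0], 1],
])

```text
clock: 13.55
tool_pos: [0.5941, -0.0945, 0.1573]
orientation: [179.8, -0.0, -93.5]
force: [-0.7, -0.2, -4.5]
opening: 0.024
```

```bash
python3 look.py b1;  python3 - <<'E'
from h import *
plan([.5944,-.0961,.073],-93.5,10)
b=cv2.imread("pics/b1_side.png");cv2.imwrite("pics/b1s.png",cv2.resize(b[90:250,170:370],None,fx=3.6,fy=3.6))
b=cv2.imread("pics/b1_top.png");cv2.imwrite("pics/b1t.png",cv2.resize(b[120:260,240:380],None,fx=4,fy=4))
E
```

```text
13.55 [ 0.5941 -0.0945  0.1573] [179.8  -0.  -93.5] [-0.72 -0.17 -4.46] [-0.038  0.075 -0.026] 0.024 q6 -13.0
N 10 shift/row [ 2.00e-04 -2.00e-05  8.55e-03] turn/row [ 0.0017 -0.0001  0.0008] total shift [ 0.002  -0.0002  0.0855] total turn6 [ 0.017 -0.001  0.008]
```

View pics/b1s.png

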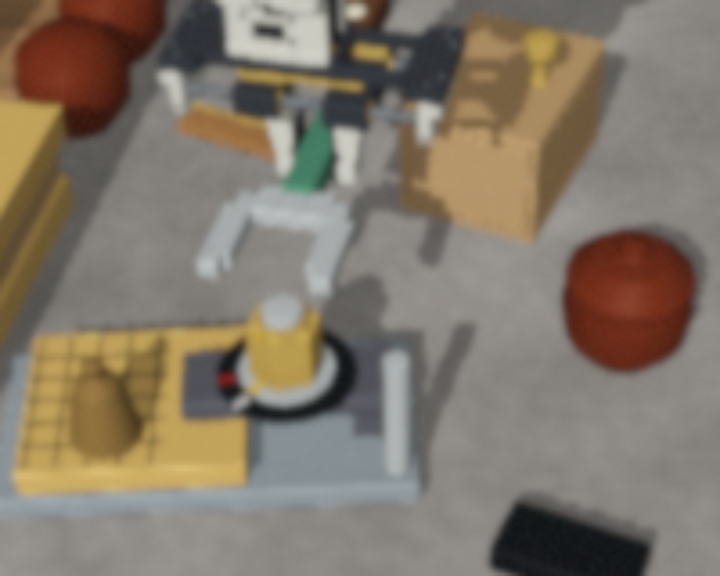

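View pics/b1t.png

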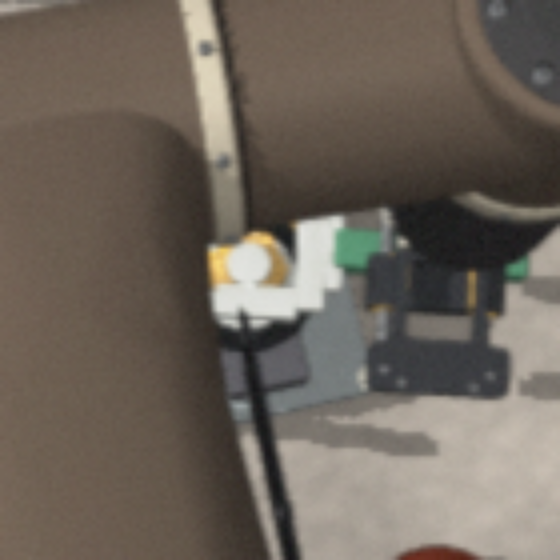

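```bash
cat > ov.py <<'E'
import sys
from h import *
def ov(k,out,box,gripx=-105,wz=None,fs=3.6,pose=None):
    o=telemetry.get_obs(); p=o["tool_pos"]; th=np.radians(o["orientation"][2]+180); c,s=np.cos(th),np.sin(th)
    b=cv2.imread(f"pics/{k}_side.png"); x0,x1,y0,y1=box; im=cv2.resize(b[y0:y1,x0:x1],None,fx=fs,fy=fs,interpolation=2)
    for pts in([(29,45,19),(29,30,19),(18,25,19),(-30,25,19),(-30,-25,19),(18,-25,19),(29,-30,19),(29,-45,19)],[(-52,12,24),(-52,-12,24),(-170,-12,24),(-170,12,24)]):
        W=[[p[0]+(c*(x-gripx)-s*y)/1e3,p[1]+(s*(x-gripx)+c*y)/1e3,p[2]+.0057+z/1e3] for x,y,z in pts]
        q=(proj("side",W)-[x0,y0]+.5)*fs-.5
        cv2.polylines(im,[np.round(q).astype(int)],True,(0,0,255),1)
    cv2.imwrite(out,im)
E
python3 -c "
from ov import *
ov('b1','pics/b1o.png',(200,340,90,200),fs=5.5)"
```

```text
(no output)
```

View pics/b1o.png

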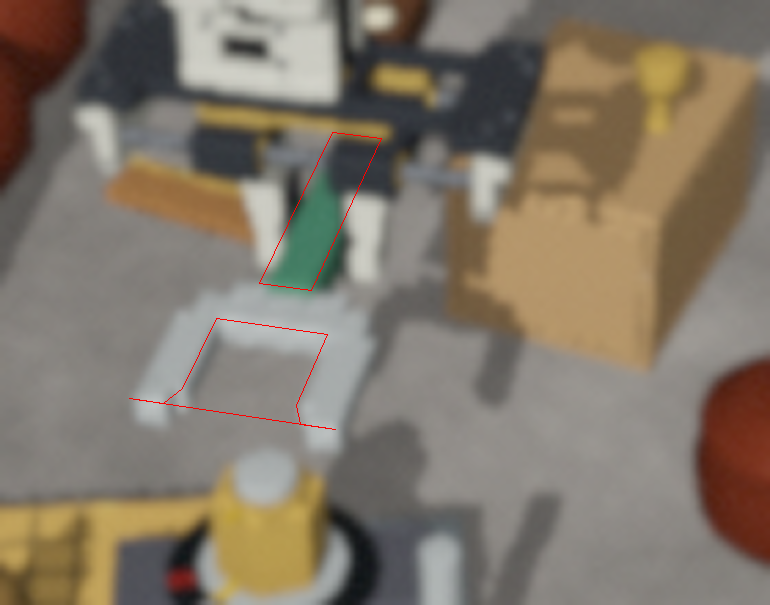

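```bash
python3 -c "
from h import *
q=proj('side',[[.6008,.0087,.122],[.6008,.0087,.108]]);print((q-[200,90]+.5)*5.5-.5)
b=cv2.imread('pics/b1_side.png');cv2.imwrite('pics/b1z.png',cv2.resize(b[165:205,220:280],None,fx=12,fy=12,interpolation=2))"
```

```text
[[261.62101882 472.95132501]
 [263.68854903 496.09900419]]
```

View pics/b1z.png

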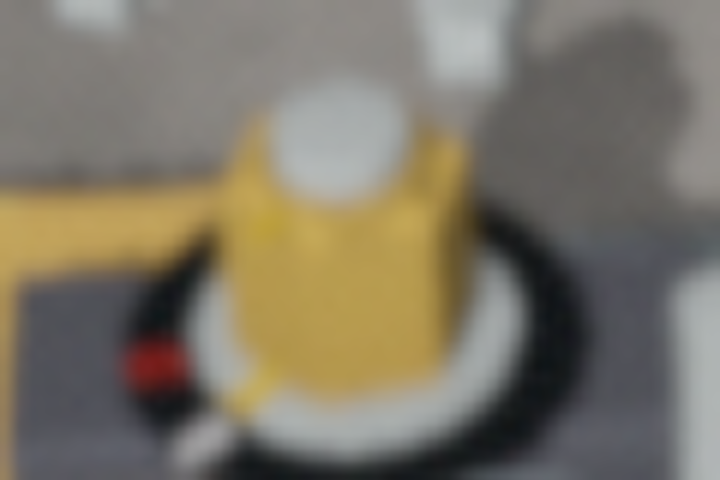

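>>> servo_tool([
  [[0.002, 0, 0.008], [0, 0, 0], 1],
  [[0, 0, 0.013], [0, 0, 0], 1],
  [[0, 0, 0.013], [0, 0, 0], 1],
  [[0, 0, 0.013], [0, 0, 0], 1],
  [[0, 0, 0.005], [0, 0, 0], 1],
  [[0, 0, 0], [0, 0, 0], 1],
  [[0, 0, 0], [0, 0, 0], 1],
])

```text
clock: 14.23
tool_pos: [0.5953, -0.0963, 0.1075]
orientation: [180.0, -0.0, -93.4]
force: [0.3, -0.1, -3.3]
opening: 0.0238
```

```bash
python3 look.py b2; python3 -c "
from ov import *
plan([.5944,-.0961,.073],-93.5,1)
ov('b2','pics/b2o.png',(190,310,110,210),fs=6)"
```

```text
14.2333 [ 0.5953 -0.0963  0.1075] [180.   -0.  -93.4] [ 0.29 -0.11 -3.29] [-0.119  0.076 -0.029] 0.0238 q6 -12.8
N 1 shift/row [-0.00014  0.00163  0.03525] turn/row [-0.0139  0.0006  0.0141] total shift [-0.0001  0.0016  0.0353] total turn6 [-0.014  0.001  0.014]
```

View pics/b2o.png

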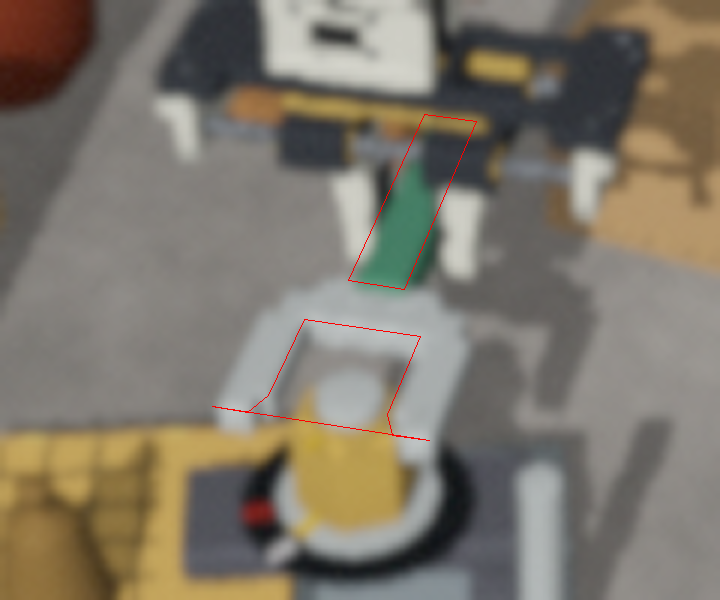

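>>> servo_tool([
  [[0, 0.0016, 0], [0, 0, 0], 1],
  [[0, 0, 0.005], [0, 0, 0], 1],
  [[0, 0, 0.005], [0, 0, 0], 1],
  [[0, 0, 0.005], [0, 0, 0], 1],
  [[0, 0, 0.003], [0, 0, 0], 1],
  [[0, 0, 0], [0, 0, 0], 1],
])

```text
clock: 14.83
tool_pos: [0.5931, -0.0964, 0.0881]
orientation: [179.9, -0.0, -93.4]
force: [0.3, -1.0, -4.9]
opening: 0.0237
```

```bash
python3 look.py b3; python3 -c "
from ov import *
plan([.5944,-.0961,.073],-93.5,1)
ov('b3','pics/b3o.png',(190,310,110,210),fs=6)"
```

```text
14.8333 [ 0.5931 -0.0964  0.0881] [179.9  -0.  -93.4] [ 0.27 -1.02 -4.87] [-0.074  0.06   0.022] 0.0237 q6 -12.8
N 1 shift/row [-0.00035 -0.00068  0.01604] turn/row [ 0.0056 -0.002   0.0108] total shift [-0.0003 -0.0007  0.016 ] total turn6 [ 0.006 -0.002  0.011]
```

View pics/b3o.png

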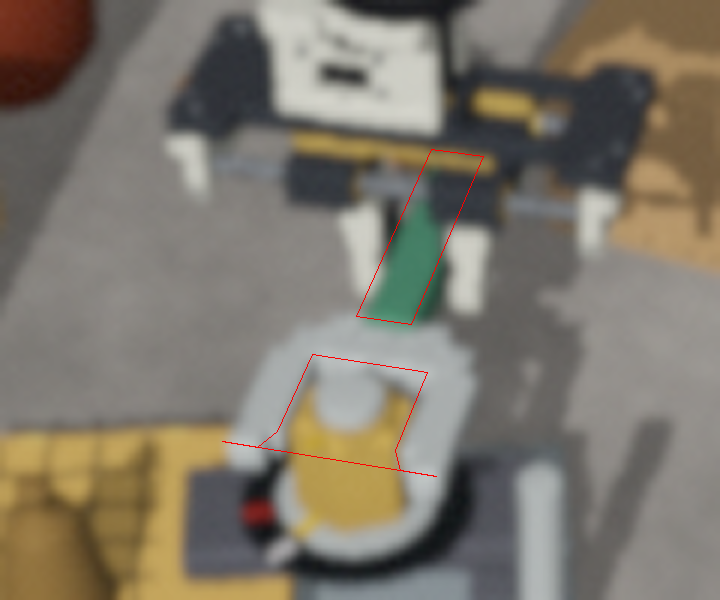

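>>> servo_tool([
  [[0, 0, 0.005], [0, 0, 0], 1],
  [[0, 0, 0.005], [0, 0, 0], 1],
  [[0, 0, 0.004], [0, 0, 0], 1],
  [[0, 0, 0], [0, 0, 0], 1],
  [[0, 0, 0], [0, 0, 0], 1],
])

```text
clock: 15.35
tool_pos: [0.5935, -0.0964, 0.0749]
orientation: [179.9, -0.0, -93.4]
force: [0.4, 0.2, -3.9]
opening: 0.0237
```

```bash
cat > arc.py <<'E'
import sys
from h import *
# rotate tcp about nut axis clockwise by deg in N rows
deg=float(sys.argv[1]);N=int(sys.argv[2]);c=np.array([.6008,.0087])
o=telemetry.get_obs();p=o["tool_pos"];d=p[:2]-c;print("r",np.hypot(*d),"ang",np.degrees(np.arctan2(d[1],d[0])))
a=-np.radians(deg);R=np.array([[np.cos(a),-np.sin(a)],[np.sin(a),np.cos(a)]])
plan(list(c+R@d)+[p[2]],o["orientation"][2]-deg,N)
E
python3 look.py b4; python3 arc.py 40 20
```

```text
15.35 [ 0.5935 -0.0964  0.0749] [179.9  -0.  -93.4] [ 0.4   0.17 -3.94] [-0.164  0.065 -0.009] 0.0237 q6 -12.8
r 0.10532643170099917 ang -93.75354054001778
N 20 shift/row [-8.00e-05  3.68e-03 -0.00e+00] turn/row [-0.     -0.      0.3333] total shift [-0.025   0.0676 -0.    ] total turn6 [-1.000e-03 -0.000e+00  6.667e+00]
```

View pics/b4.png

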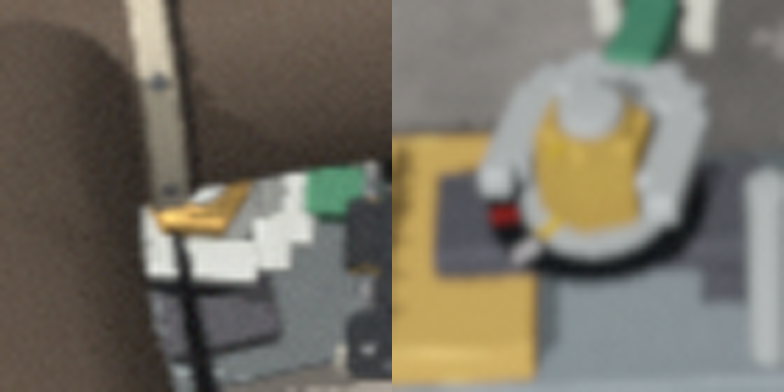

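>>> servo_tool([
  [[0, 0.0037, 0], [0, 0, 0.333], 1],
  [[0, 0.0037, 0], [0, 0, 0.333], 1],
  [[0, 0.0037, 0], [0, 0, 0.333], 1],
  [[0, 0.0037, 0], [0, 0, 0.333], 1],
  [[0, 0.0037, 0], [0, 0, 0.333], 1],
  [[0, 0.0037, 0], [0, 0, 0.333], 1],
  [[0, 0, 0], [0, 0, 0], 1],
])

```text
clock: 16.03
tool_pos: [0.5724, -0.0929, 0.076]
orientation: [-179.9, 0.0, -105.5]
force: [2.8, -0.8, -6.1]
opening: 0.0236
```

```bash
python3 look.py b5; python3 arc.py 28 14
```

```text
16.0333 [ 0.5724 -0.0929  0.076 ] [-179.9    0.  -105.5] [ 2.78 -0.83 -6.07] [-0.124 -0.58  -0.19 ] 0.0236 q6 -25.6
r 0.10550688039280934 ang -105.47384476127137
N 14 shift/row [-7.00e-05  3.68e-03 -0.00e+00] turn/row [-0.0009  0.0006  0.3333] total shift [-0.0125  0.0495 -0.0001] total turn6 [-0.012  0.009  4.667]
```

View pics/b5.png

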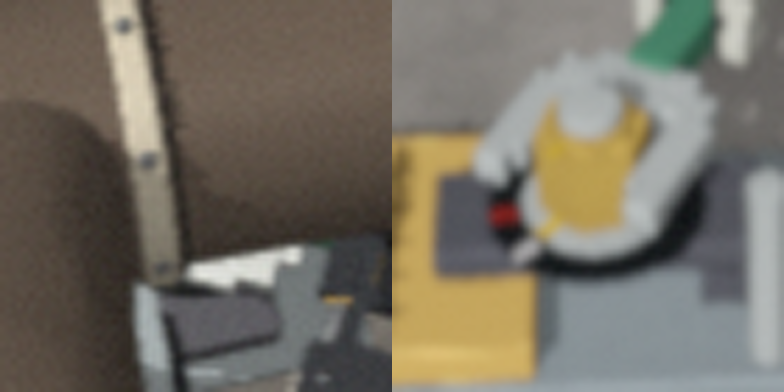

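>>> servo_tool([
  [[0, 0.0037, 0], [0, 0, 0.333], 1],
  [[0, 0.0037, 0], [0, 0, 0.333], 1],
  [[0, 0.0037, 0], [0, 0, 0.333], 1],
  [[0, 0.0037, 0], [0, 0, 0.333], 1],
  [[0, 0.0037, 0], [0, 0, 0.333], 1],
  [[0, 0.0037, 0], [0, 0, 0.333], 1],
  [[0, 0.0037, 0], [0, 0, 0.333], 1],
  [[0, 0.0037, 0], [0, 0, 0.333], 1],
  [[0, 0, 0], [0, 0, 0], 1],
])

```text
clock: 16.88
tool_pos: [0.5469, -0.0813, 0.0763]
orientation: [-179.8, 0.1, -121.3]
force: [5.6, 0.5, -6.9]
opening: 0.024
```

```bash
python3 look.py b6; python3 arc.py 12 6
```

```text
16.8833 [ 0.5469 -0.0813  0.0763] [-1.798e+02  1.000e-01 -1.213e+02] [ 5.64  0.53 -6.94] [ 0.004 -1.982  0.419] 0.024 q6 -43.3
r 0.10492162224677155 ang -120.82025518978823
N 6 shift/row [-4.00e-05  3.66e-03 -1.00e-05] turn/row [-0.0052  0.0041  0.3333] total shift [-0.0021  0.0218 -0.0001] total turn6 [-0.031  0.025  2.   ]
```

View pics/b6.png

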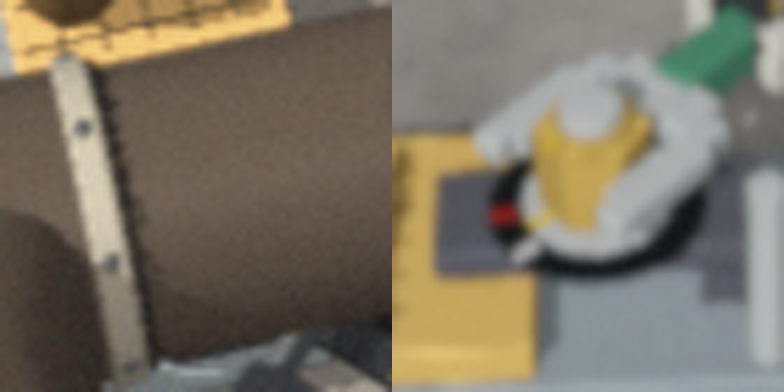

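```bash
cat > ptr.py <<'E'
from h import *
p=[.6005,.0088,.2302]
def tab(r=.030,z=.0675):
    for a in [.742,.6,.5,.4,.3,.2,.142,.08,0,-.1]:
        q=proj("side",[p[0]+r*np.cos(a+p[2]),p[1]+r*np.sin(a+p[2]),z])[0]
        print(a,((q-[213,157]+.5)*5.6-.5+[392,0]).round(0))
tab()
E
python3 ptr.py
python3 -c "
import cv2
a=[cv2.resize(cv2.imread(f'pics/{k}_side.png')[180:205,226:256],None,fx=12,fy=12,interpolation=2) for k in('b5','b6')]
import numpy as np;cv2.imwrite('pics/pp.png',np.hstack(a))"
```

```text
0.742 [545. 230.]
0.6 [539. 225.]
0.5 [535. 221.]
0.4 [533. 217.]
0.3 [530. 213.]
0.2 [529. 208.]
0.142 [528. 206.]
0.08 [528. 203.]
0 [528. 199.]
-0.1 [528. 194.]
```

View pics/pp.png

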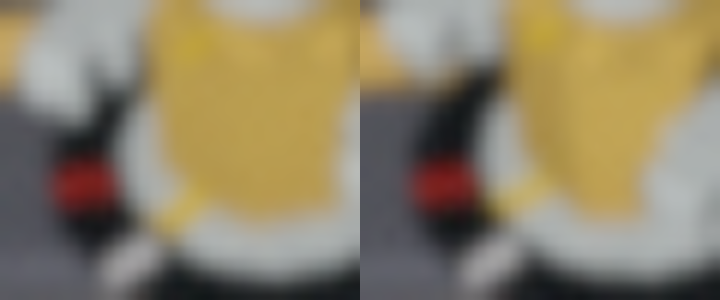

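>>> servo_tool([
  [[0, 0.0037, 0], [0, 0, 0.333], 1],
  [[0, 0.0037, 0], [0, 0, 0.333], 1],
  [[0, 0.0037, 0], [0, 0, 0.333], 1],
  [[0, 0.0037, 0], [0, 0, 0.333], 1],
  [[0, 0.0037, 0], [0, 0, 0.333], 1],
  [[0, 0.0037, 0], [0, 0, 0.333], 1],
  [[0, 0.0018, 0], [0, 0, 0.167], 1],
  [[0, 0, 0], [0, 0, 0], 1],
])

```text
clock: 17.65
tool_pos: [0.5282, -0.0671, 0.0764]
orientation: [-179.8, 0.2, -134.3]
force: [7.2, -0.9, -6.4]
opening: 0.0237
```

```bash
python3 look.py b7; python3 arc.py 6 3; python3 -c "
import cv2
a=[cv2.resize(cv2.imread(f'pics/{k}_side.png')[180:205,226:256],None,fx=12,fy=12,interpolation=2) for k in('b6','b7')]
import numpy as np;cv2.imwrite('pics/pp2.png',np.hstack(a))"
```

```text
17.65 [ 0.5282 -0.0671  0.0764] [-179.8    0.2 -134.3] [ 7.24 -0.95 -6.37] [-0.481 -2.322  0.427] 0.0237 q6 -58.3
r 0.10489804964687052 ang -133.70477865176167
N 3 shift/row [-3.00e-05  3.66e-03 -1.00e-05] turn/row [-0.0103  0.011   0.3333] total shift [-0.0005  0.011  -0.    ] total turn6 [-0.031  0.033  1.   ]
```

View pics/b7.png

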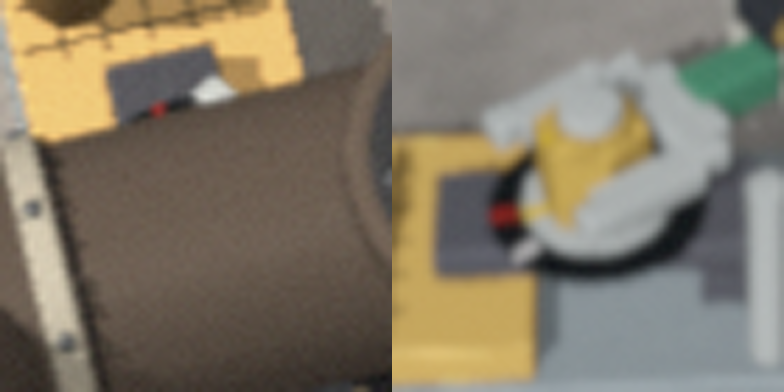

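View pics/pp2.png

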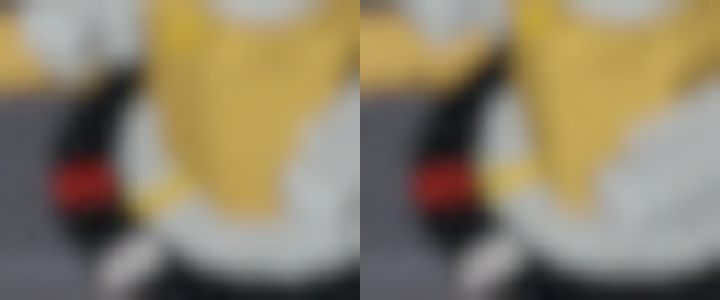

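>>> servo_tool([
  [[0, 0.0037, 0], [0, 0, 0.333], 1],
  [[0, 0.0037, 0], [0, 0, 0.333], 1],
  [[0, 0.0022, 0], [0, 0, 0.2], 1],
  [[0, 0, 0], [0, 0, 0], 1],
])

```text
clock: 18.08
tool_pos: [0.5217, -0.0601, 0.0764]
orientation: [-179.8, 0.2, -139.5]
force: [7.3, -1.1, -6.7]
opening: 0.0234
```

```bash
python3 look.py b8; python3 arc.py -12 4; python3 -c "
import cv2
a=[cv2.resize(cv2.imread(f'pics/{k}_side.png')[180:205,226:256],None,fx=12,fy=12,interpolation=2) for k in('b7','b8')]
import numpy as np;cv2.imwrite('pics/pp3.png',np.hstack(a))"
```

```text
18.0833 [ 0.5217 -0.0601  0.0764] [-179.8    0.2 -139.5] [ 7.25 -1.09 -6.67] [-0.622 -2.418  0.391] 0.0234 q6 -64.5
r 0.10488846053615077 ang -138.92429855186006
N 4 shift/row [-1.90e-04 -5.49e-03  1.00e-05] turn/row [-0.0085  0.008  -0.5   ] total shift [-0.0025 -0.0218  0.0001] total turn6 [-0.034  0.032 -2.   ]
```

View pics/pp3.png

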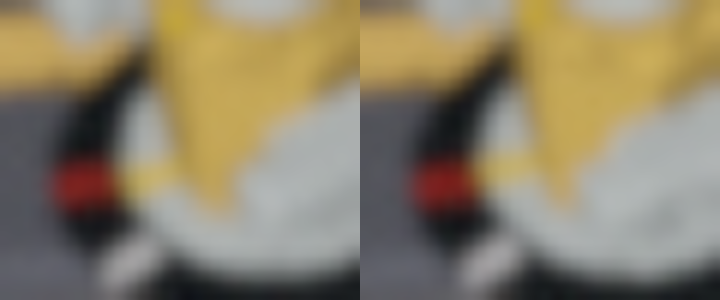

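>>> servo_tool([
  [[0, -0.0037, 0], [0, 0, -0.333], 1],
  [[0, -0.0055, 0], [0, 0, -0.5], 1],
  [[0, -0.0055, 0], [0, 0, -0.5], 1],
  [[0, -0.0022, 0], [0, 0, -0.2], 1],
  [[0, 0, 0], [0, 0, 0], 1],
  [[0, 0, 0], [0, 0, 0], 1],
])

```text
clock: 18.68
tool_pos: [0.5304, -0.0728, 0.0753]
orientation: [180.0, -0.0, -130.5]
force: [1.7, -0.9, -4.0]
opening: 0.0237
```

```bash
python3 look.py b9
```

```text
18.6833 [ 0.5304 -0.0728  0.0753] [ 180.    -0.  -130.5] [ 1.67 -0.87 -4.05] [-0.357 -0.281 -0.126] 0.0237 q6 -53.6
```

View pics/b9.png

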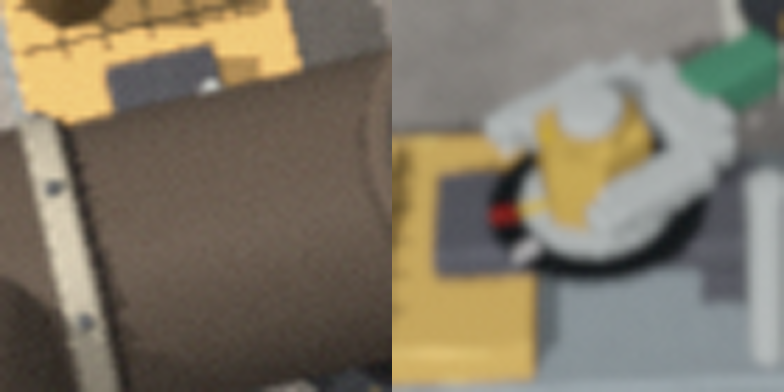

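>>> servo_tool([
  [[0, 0, -0.004], [0, 0, 0], 1],
  [[0, 0, -0.008], [0, 0, 0], 1],
  [[0, 0, -0.012], [0, 0, 0], 1],
  [[0, 0, -0.016], [0, 0, 0], 1],
  [[0, 0, -0.02], [0, 0, 0], 1],
  [[0, 0, -0.016], [0, 0, 0], 1],
  [[0, 0, -0.01], [0, 0, 0], 1],
  [[0, 0, 0], [0, 0, 0], 1],
])

```text
clock: 19.45
tool_pos: [0.5316, -0.0725, 0.1642]
orientation: [-179.8, 0.2, -130.4]
force: [0.5, -0.4, -3.5]
opening: 0.0238
```

```bash
python3 look.py c1; python3 -c "
from ov import *
plan([.4818,.3215,.16],-176.7,19)
ov('c1','pics/c1o.png',(190,320,90,210),fs=5)"
```

```text
19.45 [ 0.5316 -0.0725  0.1642] [-179.8    0.2 -130.4] [ 0.51 -0.41 -3.5 ] [-0.043  0.056  0.001] 0.0238 q6 -53.6
N 19 shift/row [-7.580e-03  2.009e-02  7.000e-05] turn/row [2.000e-04 2.000e-04 4.061e-01] total shift [-0.2688  0.2922  0.0015] total turn6 [4.000e-03 3.000e-03 7.716e+00]
```

View pics/c1o.png

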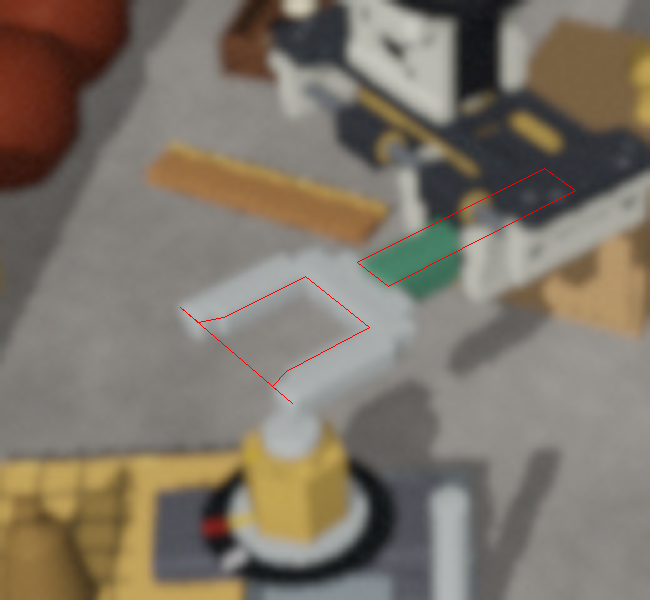

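>>> servo_tool([
  [[-0.0076, 0.0201, 0], [0, 0, 0.406], 1],
  [[-0.0076, 0.0201, 0], [0, 0, 0.406], 1],
  [[-0.0076, 0.0201, 0], [0, 0, 0.406], 1],
  [[-0.0076, 0.0201, 0], [0, 0, 0.406], 1],
  [[-0.0076, 0.0201, 0], [0, 0, 0.406], 1],
  [[-0.0076, 0.0201, 0], [0, 0, 0.406], 1],
  [[-0.0076, 0.0201, 0], [0, 0, 0.406], 1],
  [[-0.0076, 0.0201, 0], [0, 0, 0.406], 1],
  [[-0.0076, 0.0201, 0], [0, 0, 0.406], 1],
  [[-0.0076, 0.0201, 0], [0, 0, 0.406], 1],
  [[-0.0076, 0.0201, 0], [0, 0, 0.406], 1],
  [[-0.0076, 0.0201, 0], [0, 0, 0.406], 1],
  [[-0.0076, 0.0201, 0], [0, 0, 0.406], 1],
  [[-0.0076, 0.0201, 0], [0, 0, 0.406], 1],
  [[-0.0076, 0.0201, 0], [0, 0, 0.406], 1],
  [[-0.0076, 0.0201, 0], [0, 0, 0.406], 1],
  [[-0.0076, 0.0201, 0], [0, 0, 0.406], 1],
  [[-0.0076, 0.0201, 0], [0, 0, 0.406], 1],
  [[-0.0076, 0.0201, 0], [0, 0, 0.406], 1],
  [[0, 0, 0], [0, 0, 0], 1],
])

```text
clock: 21.22
tool_pos: [0.4827, 0.3245, 0.1595]
orientation: [-180.0, -0.0, -176.7]
force: [1.0, -0.5, -4.9]
opening: 0.0243
```

>>> servo_tool([
  [[0, 0, 0], [0, 0, 0], 1],
  [[0, 0, 0], [0, 0, 0], 1],
])

```text
clock: 21.38
tool_pos: [0.4814, 0.3208, 0.1598]
orientation: [-179.9, -0.1, -176.7]
force: [-0.9, -0.1, -5.0]
opening: 0.0236
```

```bash
python3 look.py c2; python3 -c "
from h import *
plan([.4818,.3215,.0143],-176.7,12)
b=cv2.imread('pics/c2_side.png');cv2.imwrite('pics/c2s.png',cv2.resize(b[200:360,150:340],None,fx=4,fy=3.7))
b=cv2.imread('pics/c2_top.png');cv2.imwrite('pics/c2t.png',cv2.resize(b[145:225,260:340],None,fx=7,fy=7,interpolation=2))"
```

```text
21.3833 [0.4814 0.3208 0.1598] [-1.799e+02 -1.000e-01 -1.767e+02] [-0.88 -0.09 -4.95] [-0.13   0.118  0.002] 0.0236 q6 -139.7
N 12 shift/row [-2.00e-05  8.00e-05  1.22e-02] turn/row [-0.0008 -0.0009  0.0002] total shift [-0.0003  0.0011  0.1464] total turn6 [-0.01  -0.011  0.002]
```

View pics/c2s.png

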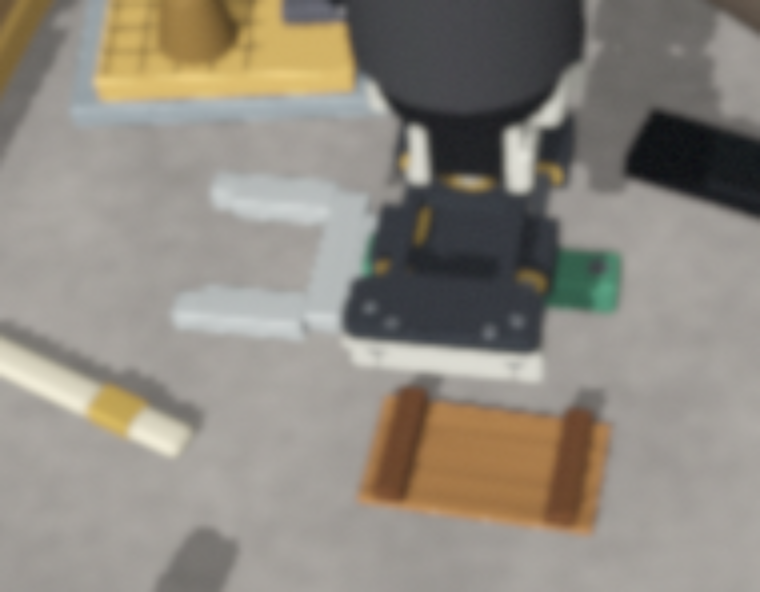

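View pics/c2t.png

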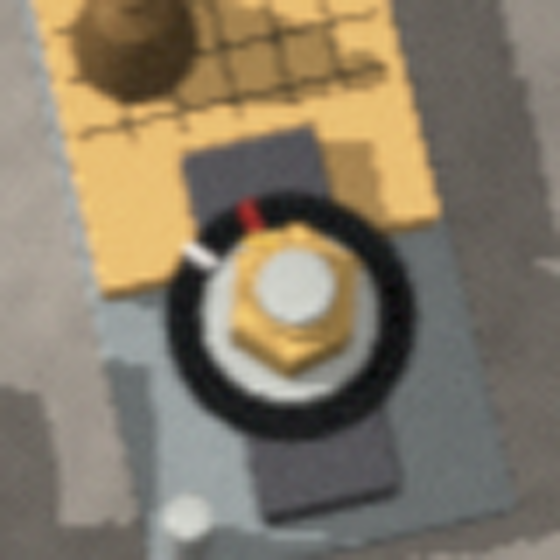

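Run:
```python
from h import *
J=[.6005,.0088,.2302]
def hexpts(a,z,R=.0265):  # a pointer angle in jig
    t=a+J[2]+np.radians(30+60*np.arange(6)); return np.c_[J[0]+R*np.cos(t),J[1]+R*np.sin(t),np.full(6,z)]
def panel(f,cam,box,a,fs=9,off=(0,0)):
    b=cv2.imread(f); x0,x1,y0,y1=box; im=cv2.resize(b[y0:y1,x0:x1],None,fx=fs,fy=fs,interpolation=2)
    c=lambda P:np.round((proj(cam,P)+off-[x0,y0]+.5)*fs-.5).astype(int)
    cv2.polylines(im,[c(hexpts(a,.108))],True,(0,0,255),1)
    t=a+J[2]; cv2.polylines(im,[c([[J[0]+r*np.cos(t),J[1]+r*np.sin(t),.0675] for r in(.024,.034)])],False,(255,0,0),2)
    for m in(.142,.742): 
        t=m+J[2]; cv2.polylines(im,[c([[J[0]+r*np.cos(t),J[1]+r*np.sin(t),.063] for r in(.037,.048)])],False,(0,255,0),1)
    return im
B=(284,320,172,205);S=(225,262,168,208)
row1=np.hstack([panel("pics/c2_top.png","top",B,a,7) for a in(.25,.142,.05)])
cv2.imwrite("pics/hx.png",row1)
row2=np.hstack([panel("pics/c1_side.png","side",S,a,7,(1,.6)) for a in(.25,.142,.05)])
cv2.imwrite("pics/hs.png",row2)
```

```text
(no output)
```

View pics/hx.png

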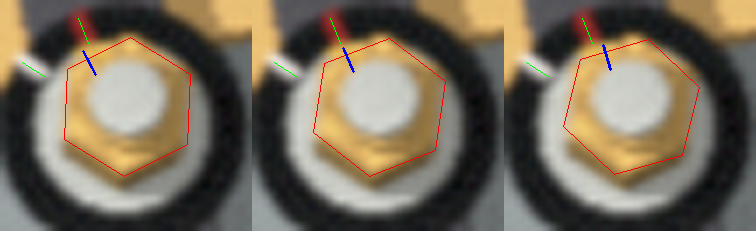

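View pics/hs.png

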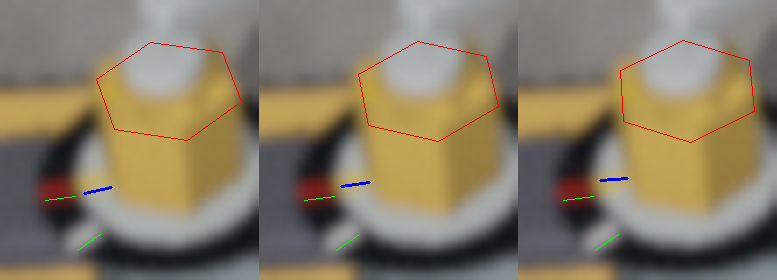

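```bash
cat > hexfit.py <<'E'
from h import *
J=[.6005,.0088,.2302]
FS=8
def mask(f,box):
    b=cv2.imread(f); x0,x1,y0,y1=box; im=cv2.resize(b[y0:y1,x0:x1],None,fx=FS,fy=FS,interpolation=cv2.INTER_CUBIC)
    h=cv2.cvtColor(im,cv2.COLOR_BGR2HSV); return im,((h[...,1]>95)&(h[...,0]>10)&(h[...,0]<32)).astype(np.uint8)
def sil(cam,a,box,off):
    t=a+J[2]+np.radians(30+60*np.arange(6)); x0,x1,y0,y1=box
    P=np.concatenate([np.c_[J[0]+.0265*np.cos(t),J[1]+.0265*np.sin(t),np.full(6,z)] for z in(.066,.108)])
    q=((proj(cam,P)+off-[x0,y0]+.5)*FS-.5)
    m=np.zeros(((y1-y0)*FS,(x1-x0)*FS),np.uint8); cv2.fillConvexPoly(m,cv2.convexHull(q.astype(np.float32)).round().astype(np.int32),1)
    q=((proj(cam,[J[0],J[1],.122])+off-[x0,y0]+.5)*FS-.5)[0]
    return m,q
def run(f,cam,box):
    im,M=mask(f,box); best=[]
    for a in np.arange(-.1,.9475,.03):
        r=(9e9,)
        for dx in np.arange(-1,2.1,.5):
            for dy in np.arange(-1,2.1,.5):
                m,q=sil(cam,a,box,(dx,dy)); 
                r=min(r,(int(((m^M)&W(f,box,M)).sum()),dx,dy))
        best.append((r[0],round(a,3),r[1],r[2]))
    print(f,sorted(best)[:4], "scores",[(b[1],b[0]) for b in best[::3]])
def W(f,box,M):
    w=np.ones_like(M); # ignore stud: brightest low-sat region in the middle
    im,_=mask(f,box); h=cv2.cvtColor(im,cv2.COLOR_BGR2HSV); s=((h[...,1]<60)&(h[...,2]>150)).astype(np.uint8)
    n,l,st,c=cv2.connectedComponentsWithStats(s)
    k=[i for i in range(1,n)]; mid=np.array(CEN[f]); 
    i=min(k,key=lambda i:np.hypot(*(c[i]-mid)) if st[i,4]>100 else 9e9); 
    w[cv2.dilate((l==i).astype(np.uint8),np.ones((5,5)))>0]=0; return w
CEN={}
T=(287,317,173,203);S=(233,262,166,203)
import functools; W=functools.lru_cache(None)(lambda f,b,_=None:None) if 0 else W
E
python3 - <<'E'
import hexfit as H, numpy as np,cv2
ims=[]
for f,cam,box in(("pics/a4_top.png","top",H.T),("pics/c2_top.png","top",H.T),("pics/a3_side.png","side",H.S),("pics/c1_side.png","side",H.S)):
    q=H.sil(cam,0,box,(0,0))[1]; H.CEN[f]=q
    im,M=H.mask(f,box); w=H.W(f,box,M); H.W=(lambda w:lambda *a:w)(w) if 0 else H.W
    ow=H.W; H.W=lambda *a,w=w:w; H.run(f,cam,box); H.W=ow
    im2=im.copy(); im2[M>0]=(0,0,255); im2[w==0]=(255,0,0); ims.append(cv2.resize(im2,(190,200)))
cv2.imwrite("pics/mk.png",np.hstack(ims))
E
```

```text
Traceback (most recent call last):
  File "hexfit.py", line 20, in run
    m,q=sil(cam,a,box,(dx,dy));
        ~~~^^^^^^^^^^^^^^^^^^^
  File "hexfit.py", line 10, in sil
    q=((proj(cam,P)+off-[x0,y0]+.5)*FS-.5)
        ~~~~^^^^^^^
  File "h.py", line 13, in proj
    K,D,r,t=cam(n); return cv2.projectPoints(np.array(P,float).reshape(-1,1,3),r,t,K,D)[0].reshape(-1,2)
            ~~~^^^
  File "h.py", line 6, in cam
    c=optics.camera_info(n); return [np.array(c[k],float) for k in("mtx","D","rvec","tvec")]
ValueError: time passes only in moves, steps and waits
```

```bash
sed -i 's/^def cam(n):/import functools\n@functools.lru_cache(None)\ndef cam(n):/' h.py
cat > run.py <<'E'
import hexfit as H, numpy as np,cv2
ims=[]
W0=H.W
for f,cam,box in(("pics/a4_top.png","top",H.T),("pics/c2_top.png","top",H.T),("pics/a3_side.png","side",H.S),("pics/c1_side.png","side",H.S)):
    H.CEN[f]=H.sil(cam,0,box,(0,0))[1]
    im,M=H.mask(f,box); w=W0(f,box,M); H.W=lambda *a,w=w:w; H.run(f,cam,box)
    im2=im.copy(); im2[M>0]=(0,0,255); im2[w==0]=(255,0,0); ims.append(cv2.resize(im2,(190,200)))
cv2.imwrite("pics/mk.png",np.hstack(ims))
E
python3 run.py
```

```text
pics/a4_top.png [(4739, np.float64(0.71), np.float64(0.0), np.float64(-1.0)), (4774, np.float64(0.68), np.float64(0.0), np.float64(-1.0)), (4792, np.float64(0.74), np.float64(0.0), np.float64(-1.0)), (4810, np.float64(0.77), np.float64(0.0), np.float64(-1.0))] scores [(np.float64(-0.1), 5261), (np.float64(-0.01), 5793), (np.float64(0.08), 6163), (np.float64(0.17), 6284), (np.float64(0.26), 6245), (np.float64(0.35), 5977), (np.float64(0.44), 5580), (np.float64(0.53), 5177), (np.float64(0.62), 4882), (np.float64(0.71), 4739), (np.float64(0.8), 4814), (np.float64(0.89), 5034)]
pics/c2_top.png [(4693, np.float64(0.17), np.float64(0.0), np.float64(-1.0)), (4763, np.float64(0.23), np.float64(0.0), np.float64(-1.0)), (4785, np.float64(0.2), np.float64(0.0), np.float64(-1.0)), (4800, np.float64(0.14), np.float64(0.0), np.float64(-1.0))] scores [(np.float64(-0.1), 5780), (np.float64(-0.01), 5444), (np.float64(0.08), 5024), (np.float64(0.17), 4693), (np.float64(0.26), 4820), (np.float64(0.35), 5202), (np.float64(0.44), 5641), (np.float64(0.53), 5998), (np.float64(0.62), 6223), (np.float64(0.71
[... 523 characters left out ...]
64(0.53), 5059), (np.float64(0.62), 4978), (np.float64(0.71), 4956), (np.float64(0.8), 5081), (np.float64(0.89), 5265)]
pics/c1_side.png [(5233, np.float64(0.5), np.float64(0.0), np.float64(-1.0)), (5285, np.float64(0.53), np.float64(0.0), np.float64(-1.0)), (5311, np.float64(0.47), np.float64(0.0), np.float64(-1.0)), (5313, np.float64(0.56), np.float64(0.0), np.float64(-1.0))] scores [(np.float64(-0.1), 5791), (np.float64(-0.01), 5947), (np.float64(0.08), 6095), (np.float64(0.17), 5763), (np.float64(0.26), 5500), (np.float64(0.35), 5342), (np.float64(0.44), 5334), (np.float64(0.53), 5285), (np.float64(0.62), 5324), (np.float64(0.71), 5419), (np.float64(0.8), 5518), (np.float64(0.89), 5720)]
```

View pics/mk.png

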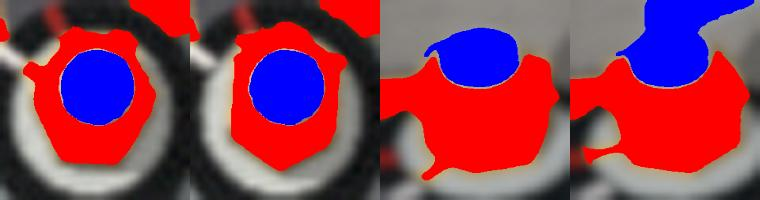

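Run:
```python
from h import *
J=[.6005,.0088,.2302]
def P(r,a,z): return [J[0]+r*np.cos(a+J[2]),J[1]+r*np.sin(a+J[2]),z]
for f in("a3","c1"):
    b=cv2.imread(f"pics/{f}_side.png"); x0,y0=225,180; im=cv2.resize(b[y0:210,x0:262],None,fx=10,fy=10,interpolation=cv2.INTER_CUBIC)
    h=cv2.cvtColor(im,cv2.COLOR_BGR2HSV).astype(int)
    red=((h[...,0]<8)|(h[...,0]>172))&(h[...,1]>140); 
    c=lambda m:((np.argwhere(m)[:,::-1].mean(0)+.5)/10-.5+[x0,y0])
    rc=c(red); pr=proj("side",P(.042,.142,.063))[0]; off=rc-pr; print(f,"red",rc,"pred",pr,"off",off)
    yel=(h[...,0]>18)&(h[...,0]<32)&(h[...,1]>95)
    K,D,_,_=cam("side")
    ys,xs=np.nonzero(yel); uv=np.c_[xs,ys]/10.+(.05-.5)+[x0,y0]-off
    for z in(.066,.068):
        w=ray("side",uv,z); d=w[:,:2]-J[:2]; r=np.hypot(*d.T); a=(np.arctan2(d[:,1],d[:,0])-J[2]+np.pi)%(2*np.pi)-np.pi
        for lo,hi in((.028,.031),(.031,.034),(.034,.038)):
            s=(r>lo)&(r<hi)&(a>-.3)&(a<1.1); 
            if s.sum()>20: print(z,lo,s.sum(),a[s].mean().round(3),a[s].min().round(2),a[s].max().round(2))
```

```text
a3 red [232.56748879 194.97658552] pred [232.34891911 195.24494299] off [ 0.21856968 -0.26835747]
0.066 0.028 161 0.733 0.65 0.82
0.066 0.031 127 0.746 0.66 0.82
0.068 0.028 163 0.782 0.69 0.87
0.068 0.031 164 0.791 0.71 0.86
0.068 0.034 33 0.799 0.75 0.85
c1 red [232.60477707 194.94464968] pred [232.34891911 195.24494299] off [ 0.25585796 -0.30029331]
0.066 0.028 146 0.177 0.1 0.26
0.066 0.031 216 0.185 0.08 0.3
0.066 0.034 50 0.163 0.06 0.31
0.068 0.028 143 0.245 0.17 0.32
0.068 0.031 208 0.245 0.14 0.35
0.068 0.034 70 0.239 0.12 0.36
```

>>> servo_tool([
  [[0, 0.001, 0.01], [0, 0, 0], 1],
  [[0, 0, 0.015], [0, 0, 0], 1],
  [[0, 0, 0.02], [0, 0, 0], 1],
  [[0, 0, 0.02], [0, 0, 0], 1],
  [[0, 0, 0.02], [0, 0, 0], 1],
  [[0, 0, 0.02], [0, 0, 0], 1],
  [[0, 0, 0.015], [0, 0, 0], 1],
  [[0, 0, 0.01], [0, 0, 0], 1],
  [[0, 0, 0.005], [0, 0, 0], 1],
  [[0, 0, 0], [0, 0, 0], 1],
  [[0, 0, 0], [0, 0, 0], 1],
])

```text
clock: 22.4
tool_pos: [0.4826, 0.3227, 0.0268]
orientation: [180.0, 0.0, -176.7]
force: [-0.9, -0.6, -4.8]
opening: 0.0243
```

```bash
python3 look.py d1; python3 -c "
from h import *
plan([.4818,.3215,.0143],-176.7,1)"
```

```text
22.4 [0.4826 0.3227 0.0268] [ 180.     0.  -176.7] [-0.9  -0.65 -4.76] [-0.02   0.047 -0.05 ] 0.0243 q6 -139.8
N 1 shift/row [ 0.00109 -0.00162  0.01309] turn/row [0.0123 0.0128 0.0049] total shift [ 0.0011 -0.0016  0.0131] total turn6 [0.012 0.013 0.005]
```

>>> servo_tool([
  [[0, 0, 0.004], [0, 0, 0], 1],
  [[0, 0, 0.004], [0, 0, 0], 1],
  [[0, 0, 0.003], [0, 0, 0], 1],
  [[0, 0, 0.001], [0, 0, 0], 1],
  [[0, 0, 0], [0, 0, 0], 1],
  [[0, 0, 0], [0, 0, 0], 1],
])

```text
clock: 23.0
tool_pos: [0.4821, 0.3226, 0.0146]
orientation: [-180.0, -0.0, -176.7]
force: [-3.4, -1.1, 1.3]
opening: 0.024
```

```bash
python3 look.py d2; python3 -c "
from h import *
plan([.4818,.3215,.0143],-176.7,1)"
```

```text
23.0 [0.4821 0.3226 0.0146] [-180.    -0.  -176.7] [-3.38 -1.09  1.31] [-0.216  0.899 -0.051] 0.024 q6 -139.8
N 1 shift/row [ 0.00036 -0.0011   0.00026] turn/row [ 0.0002 -0.0004  0.0043] total shift [ 0.0004 -0.0011  0.0003] total turn6 [ 0.    -0.     0.004]
```

>>> servo_tool([
  [[0, 0, 0], [0, 0, 0], 0.7],
  [[0, 0, 0], [0, 0, 0], 0.6],
  [[0, 0, 0], [0, 0, 0], 0.4],
  [[0, 0, 0], [0, 0, 0], 0.2],
  [[0, 0, 0], [0, 0, 0], 0],
  [[0, 0, 0], [0, 0, 0], 0],
  [[0, 0, 0], [0, 0, 0], 0],
  [[0, 0, 0], [0, 0, 0], 0],
])

```text
clock: 23.77
tool_pos: [0.4823, 0.3226, 0.0144]
orientation: [180.0, 0.0, -176.7]
force: [0.4, -0.4, -0.4]
opening: 0.0672
```

>>> servo_tool([
  [[0, 0, -0.01], [0, 0, 0], 0],
  [[0, 0, -0.02], [0, 0, 0], 0],
  [[0, 0, -0.03], [0, 0, 0], 0],
  [[0, 0, -0.035], [0, 0, 0], 0],
  [[0, 0, -0.035], [0, 0, 0], 0],
  [[0, 0, -0.03], [0, 0, 0], 0],
  [[0.02, 0, -0.01], [0, 0, 0], 0],
  [[0.03, 0, 0], [0, 0, 0], 0],
  [[0.03, 0, 0], [0, 0, 0], 0],
  [[0.01, 0, 0], [0, 0, 0], 0],
  [[0, 0, 0], [0, 0, 0], 0],
])

```text
clock: 24.68
tool_pos: [0.3906, 0.3171, 0.1857]
orientation: [179.9, 0.0, -176.6]
force: [0.5, -0.1, 0.5]
opening: 0.0874
```

```bash
python3 look.py d3; python3 -c "
from h import *
b=cv2.imread('pics/d3_side.png');a=cv2.imread('pics/side0.png');o=cv2.imread('pics/d3_top.png')
cv2.imwrite('pics/d3s.png',np.hstack([cv2.resize(x[250:350,190:320],None,fx=3,fy=3) for x in(a,b)]))"
```

```text
24.6833 [0.3906 0.3171 0.1857] [ 179.9    0.  -176.6] [ 0.53 -0.09  0.46] [-0.074 -0.047 -0.03 ] 0.0874 q6 -148.0
```

View pics/d3s.png

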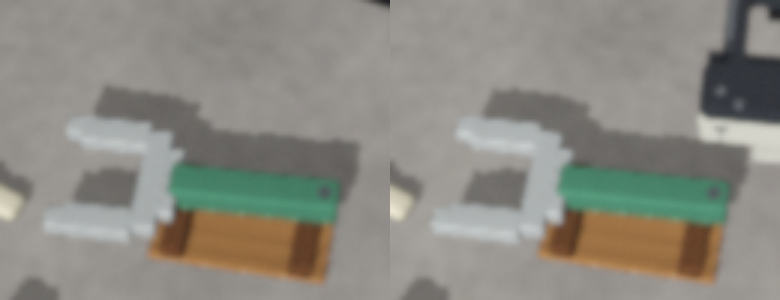

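View pics/d3_top.png

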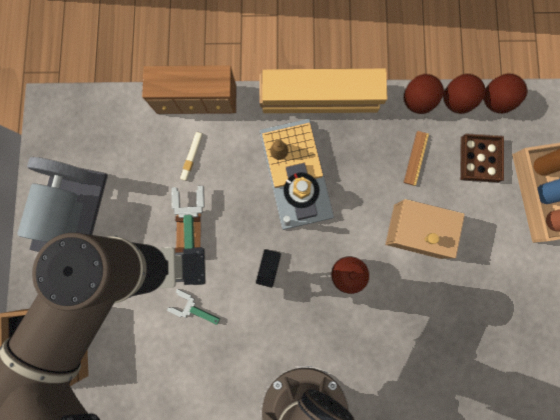

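View pics/d3_side.png

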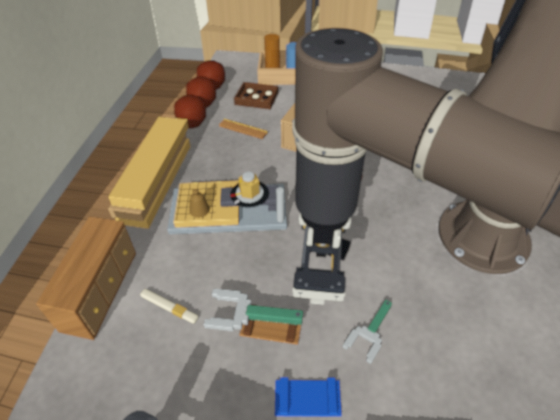

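```bash
cp pics/d3_side.png pics/c1_side.png; cp pics/d3_top.png pics/c2_top.png; python3 run.py | sed 's/scores.*//;s/np.float64//g'
python3 - <<'E'
import cv2,numpy as np
a=cv2.imread("pics/d3_side.png")[180:207,224:262];b=cv2.imread("pics/d3_top.png")[172:206,284:320]
cv2.imwrite("pics/fin.png",np.hstack([cv2.resize(a,(390,300),interpolation=2),cv2.resize(b,(390,300),interpolation=2)]))
from h import *
J=[.6005,.0088,.2302]
im=cv2.resize(cv2.imread("pics/d3_side.png")[180:210,225:262],None,fx=10,fy=10,interpolation=2);h=cv2.cvtColor(im,cv2.COLOR_BGR2HSV).astype(int)
ys,xs=np.nonzero((h[...,0]>18)&(h[...,0]<32)&(h[...,1]>95)); uv=np.c_[xs,ys]/10.-.45+[225,180]-[.24,-.28]
for z in(.066,.067,.068):
    d=ray("side",uv,z)[:,:2]-J[:2]; r=np.hypot(*d.T);a=(np.arctan2(d[:,1],d[:,0])-J[2]+np.pi)%6.2832-np.pi
    s=(r>.029)&(r<.034)&(abs(a)<.6);print(z,a[s].mean(),s.sum())
E
```

```text
pics/a4_top.png [(4739, (0.71), (0.0), (-1.0)), (4774, (0.68), (0.0), (-1.0)), (4792, (0.74), (0.0), (-1.0)), (4810, (0.77), (0.0), (-1.0))] 
pics/c2_top.png [(4660, (0.17), (0.0), (-1.0)), (4750, (0.23), (0.0), (-1.0)), (4765, (0.14), (0.0), (-1.0)), (4772, (0.2), (0.0), (-1.0))] 
pics/a3_side.png [(4956, (0.71), (0.0), (-1.0)), (4958, (0.68), (0.0), (-1.0)), (4978, (0.62), (0.0), (-1.0)), (4980, (0.65), (0.0), (-1.0))] 
pics/c1_side.png [(5115, (0.5), (0.0), (-1.0)), (5147, (0.53), (0.0), (-1.0)), (5167, (0.62), (0.0), (-1.0)), (5168, (0.56), (0.0), (-1.0))] 
0.066 0.18111139998384393 298
0.067 0.2142137056869417 294
0.068 0.23961421988204765 289
```

View pics/fin.png

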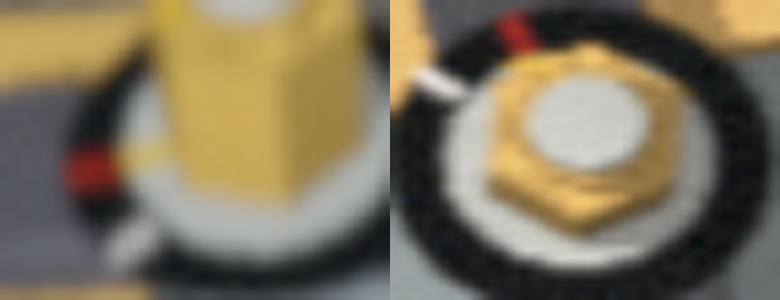

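```bash
python3 -c "
from h import *
o=telemetry.get_obs();print(o['clock'],abs(o['qvel']).max());print(ctrl.close_job())"
```

```text
24.7833 1.5564747770748797
the job is handed in; nothing more can be done
None
```

The job is handed in at 24.8 s of the 72 s allowed. The nut is at the red mark within measurement error, and the wrench is back on its wooden rest. The hand-in reports no verdict.

- **Finger-tight:** I gripped two flats of the nut and turned it about 82° clockwise. The pointer then lined up with the white mark. Its angle came out at 0.77 rad from the gripper and 0.74–0.79 from the side picture, against the mark's 0.742.
- **Wrench pull:** I lowered the larger wrench over the nut and pulled about 35° past first contact. I then backed off within the play, lifted it clear and laid it back where it had been.
- **Pointer at the end:** It points at the red mark, read as 0.18–0.24 rad from the side and about 0.17–0.23 from the hex outline in the top picture. That puts the nut about 0.50–0.56 rad past finger-tight, inside the 0.47–0.73 limits but on the low side of 0.6.
- **Disagreeing checks:** Wrench angle and full play suggested about 0.61 rad, a little more than the pictures. The hex-outline fit on the side picture gave about 0.5 for the pointer angle. I discounted that one because the yellow board behind the nut spoils the mask.
- **Wrench and surroundings:** In the last side pictures the wrench lies as it did at the start, compared by eye. The bystanders I could see had not visibly moved. The arm stood clear with the gripper open.

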